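# Dock a stirrer drive, turn its flat up, switch on

## Task

Set the stirrer drive down in the nest on top of the controller box, upright and with its round hub sticking out over the front of the box; set it in, do not drop it. Once it is seated, turn the hub until the milled flat on its outer end faces straight up, because the controller takes that position as zero when it is powered. Only then switch the controller on by flipping its bat toggle over to the far side, and do not push the loose beaker, tub or timer about.

Things in the scene. Friction and masses are not known exactly. Their poses are not given: they have to be found in the camera images.
- drive: Stirrer drive, the thing to carry (about 0.6 kg): aluminium block with grey rear, 80 (x) x 56 (y) x 66 mm high. Origin: centre of the block's underside, z up. A steel spindle leaves its front towards -x, axis 40 mm above the underside. Grip it across the 56 mm; the centre of mass lies about 15 mm to -x of the block's centre. Starts standing on the worktop left of the box.
- spindle: The drive's spindle: hub 40 mm in diameter, 68 mm long. Turns endlessly about x (the axis, +x into the block) against 0.05 N m, stays where left. Origin on the axis, 83 mm before the block's centre. Round for x -17 to +17 mm; flat, 6 mm deep, with a dark dimple, for x -51 to -17. z = the flat's outward normal: z up = flat up; starts 57 to 180 degrees off, either way.
- hub_end (a point): Centre of the hub's front end face, on the spindle axis, 134 mm in front of the drive housing's centre.
- dock: Controller box, fixed: white, 116 deep (x) x 176 wide (y) x 50 mm high. Origin: centre of its underside. -x is its front, roughly towards the robot; nest on its +y (left) side, toggle on its -y (right) side. The seated hub hangs free before it and may be gripped from above, leaning to either side, and turned in strokes; a push of over 2 N down on the hub tips the drive.
- nest (a point): Centre of the nest's floor on the box, 50 mm above the worktop, axes as the box. Inside 88 (x) x 64 mm (y), for the drive's 80 x 56 mm foot; wall 12 mm high, 7 mm thick. Seated, the drive's origin is at this point, its -x to the front of the box, and the spindle axis 90 mm above the worktop.
- toggle (a joint): Bat toggle on the right of the box's top, 97 mm to -y of the nest's centre. 0 = off, leaning 0.45 rad to the front; 0.9 rad = on, leaning to the far side (+x of the box). It goes over centre: it falls to the nearer end and stays there; under 1 N at the tip carries it over.
- toggle_tip (a point): Tip of the toggle's steel bat (8 to 13 mm thick, 55 mm long from its pivot, pivot 56 mm and tip about 106 mm above the worktop). Off, the tip lies 24 mm in front of the pivot; on, 24 mm behind it: 48 mm of travel along the box's x.
- beaker: Bystander, loose: glass beaker, 59 x 64 x 72 mm high, behind the box. Origin: centre of its underside.
- tub: Bystander, loose: white tub with dark lid, 66 mm across, 75 mm high, behind the box. Origin: centre of its underside.
- timer_1: Bystander, loose: flat timer, 62 x 68 x 20 mm high, at the front edge. Origin: centre of its underside.

How it is judged:
By the outcome, as a careful person would: the job done as asked, in the order asked, and still so for the second after the job is handed in, with the robot touching nothing.
It also fails if it takes over 67 s, if anything falls off the work surface, if the arm or the gripper's body presses on something with over 40 N, if the wrist force passes 120 N, or if a joint passes its speed limit or range.

## Robot

A 6-joint arm with a two-finger parallel gripper is mounted at the origin on a cart in front of the work surface, level with it; the furniture and walls round the work are solid. World frame = base frame: x ahead of the robot, y to its left, z up, the work surface at z = 0. Lengths are in m, angles in rad, forces in N, time in s.
With the tool pointing down it reaches from about 0.35 to 0.875 m from the base axis. Payload 15.5 kg.
Tool frame: the origin (TCP) lies midway between the tips of the shut fingers; the grasp point (between the pads) lies 19 mm behind it; z points along the fingers, x is the direction in which the jaws open and shut, and the axes are right-handed (so a half turn about z gives the same grasp; the last joint's range is limited). The gripper opens to 85 mm and grips with 20 to 120 N. Pads are 22 mm wide; open, the fingers measure 114 mm over their backs; the gripper's body (76 mm by 85 mm) begins 54 mm behind the grasp point. The pads swing forward as they close: fully open they stand 13 mm farther back than shut.
Start: joints at [-1.427, 0.494, 1.345, -0, 1.302, -0.096], TCP at [0.148, -0.607, 0.231] pointing down, gripper open.
Joint ranges: [-2.91, 2.91], [-0.82, 2.16], [0.22, 2.67], [-1.22, 4.37], [0.12, 2.79], [-3.08, 3.08]. Speed limits (rad/s): [1.89, 1.89, 2.57, 3.01, 3.01, 3.01].

## Interface

Orientations are given as a unit quaternion [x, y, z, w].
In Python, from plant import status, optics, arm gives the robot as it stands.
- The arm moves only by the shell command python3 -m handwheel 'ROWS' [OPENING] [FORCE]. ROWS is JSON, a list of rows, each an object of numbers: "dx", "dy", "dz": the shift along the tool's x, y, z in mm; "twist": the turn about the tool's z in rad. In form: [{"dx": .., "dy": .., "dz": .., "twist": ..}, ...]. A call has 1 to 5 rows; each row is the pose to reach, as a shift and turn from the pose commanded when the call began, along the tool's axes at that moment; what a row does not reach only later rows make up. A row lasts 1/8 s, in which the tool goes at most 62.5 mm and 10.7 degrees, less where a joint would pass 70% of its speed; a pose out of reach is approached as far as the arm can. A call with a gripper value outside its range is refused whole. OPENING is the finger opening in mm, from 0 to 85.4, set as the call begins (- or left out, the last holds). The fingers move at their own pace and stop on an object; FORCE is the grip in N (left out, the last holds). Time passes only in rows, so rows that repeat a pose let the fingers close. It gives the time, the measured TCP pose, the force and the opening at its end, in the units of the state.
- status.sense(): the state, without advancing time (a new reading comes with each control period).
- optics.get_image(name): name is "scene" or "top"; returns the picture (480x640x3 uint8, red, green, blue); there is no depth.
- optics.calibration(name): a dict with "fx", "fy", "cx", "cy" (pixels), "world_to_cam" (4x4, takes a point from world to camera coordinates). Camera axes: x right, y up, looking along -z (the intrinsics and any distortion apply to the point x, -y, -z); pixel columns grow to the right and rows downward; lengths in m; the calibration is good to about 2 mm. A picture is of the moment at which its call begins. calibration takes no time and is no camera call.
- arm.sign_off(): hands the job in, once; it reports no verdict.
The state is a dict: "time": time; "q": joint angles; "qd": joint speeds; "joint_torque": joint torques, N m; "position": TCP position; "ee_rot": TCP orientation; "contact_force": force on the tool from outside, world axes, zero at the start; "moment": the same for the moment, N m; "width": finger opening in m.
Only numpy, scipy, OpenCV 4.12 (cv2) and the standard library are available. Lean on these libraries where they do the work, as an engineer would, in place of code of your own. Each camera call takes 0.05 s, during which the arm holds its last target.

## Working session

There is one attempt and no reset: what is moved stays moved. The work goes in short steps, Python scripts to look and compute and a shell command to move; the robot and the scene stay as the last step left them, time stands still between calls to the robot, and variables do not carry over. Pictures are saved under pics/ and viewed, and the job is handed in when it is done.

```bash
ls; mkdir -p pics; cat > look.py <<'E'
import cv2,sys
from plant import status,optics
tag=sys.argv[1]
for n in sys.argv[2:] or ["scene","top"]:
    im=optics.get_image(n); cv2.imwrite(f"pics/{tag}_{n}.png",im[:,:,::-1])
s=status.sense(); print(s["time"],s["position"],s["ee_rot"],s["width"],s["contact_force"])
E
python3 look.py a; python3 -c "
from plant import optics
for n in ('scene','top'): print(n,optics.calibration(n))"
```

```text
pics
0.1 [ 0.14781694 -0.60694473  0.23076866] [ 7.86321761e-01 -6.17816958e-01 -3.93749573e-04 -3.72147694e-04] 0.08550401802353504 [-0.26530232  0.27798019  0.84979048]
scene {'fx': 471.2126333439821, 'fy': 471.2126333439821, 'cx': 323.7688781168651, 'cy': 244.1204013385246, 'world_to_cam': array([[-0.71504155, -0.6989947 , -0.01104528,  0.51282166],
       [ 0.51471307, -0.53708938,  0.66828546, -0.28261119],
       [-0.4730603 ,  0.47216671,  0.74382293, -0.73541627],
       [ 0.        ,  0.        ,  0.        ,  1.        ]])}
top {'fx': 576.0278806156224, 'fy': 576.0278806156224, 'cx': 317.14101533881933, 'cy': 248.41768714908287, 'world_to_cam': array([[ 0.02769385, -0.99955927,  0.01069161,  0.10962469],
       [ 0.99750901,  0.02832804,  0.06460102, -0.56240811],
       [-0.06487542,  0.00887593,  0.9978539 , -1.14691362],
       [ 0.        ,  0.        ,  0.        ,  1.        ]])}
```

View pics/a_scene.png

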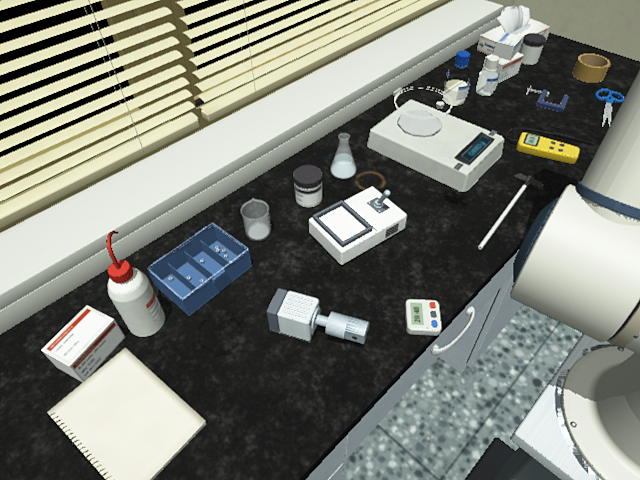

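View pics/a_top.png

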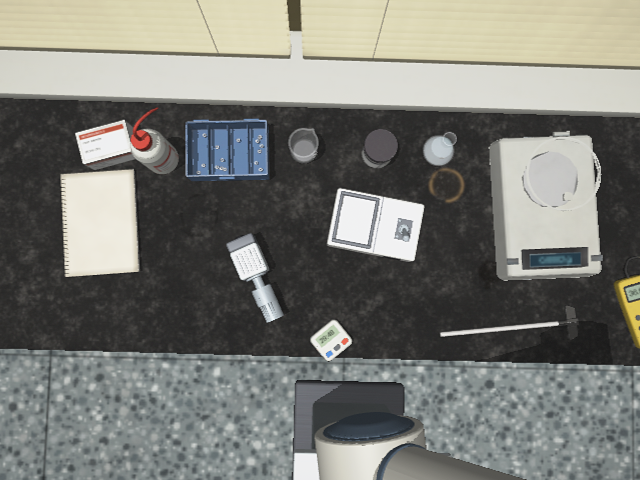

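The scene camera shows the drive at about (295,315) with its hub at (350,327), the box at (358,222), and the timer at (422,317). The top camera shows the drive block at (249,258), the hub end near (274,318), and the box at (376,225). I'll zoom in next.

```bash
cat > crop.py <<'E'
import cv2,sys
f,x0,y0,x1,y1,s,o=sys.argv[1:]
x0,y0,x1,y1=map(int,(x0,y0,x1,y1));s=float(s)
im=cv2.imread(f)[y0:y1,x0:x1]; cv2.imwrite(o,cv2.resize(im,None,fx=s,fy=s,interpolation=cv2.INTER_CUBIC))
E
python3 crop.py pics/a_scene.png 260 180 420 350 4.5 /tmp/x.png
python3 crop.py pics/a_scene.png 260 280 380 350 6 pics/a1.png
python3 crop.py pics/a_top.png 215 180 435 330 3.6 pics/a2.png
python3 crop.py pics/a_scene.png 300 180 420 270 6 pics/a3.png
```

```text
(no output)
```

View pics/a1.png

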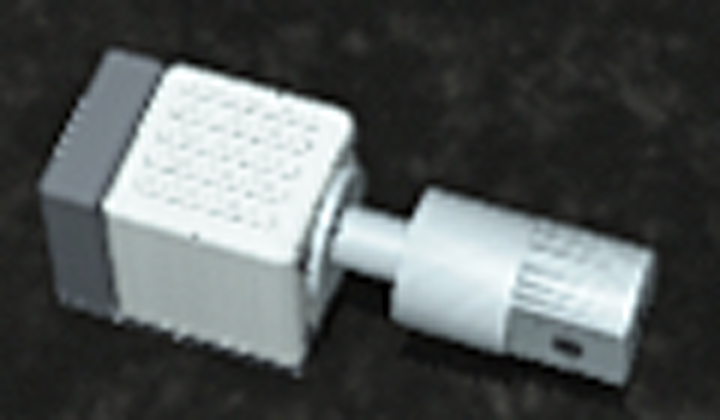

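View pics/a2.png

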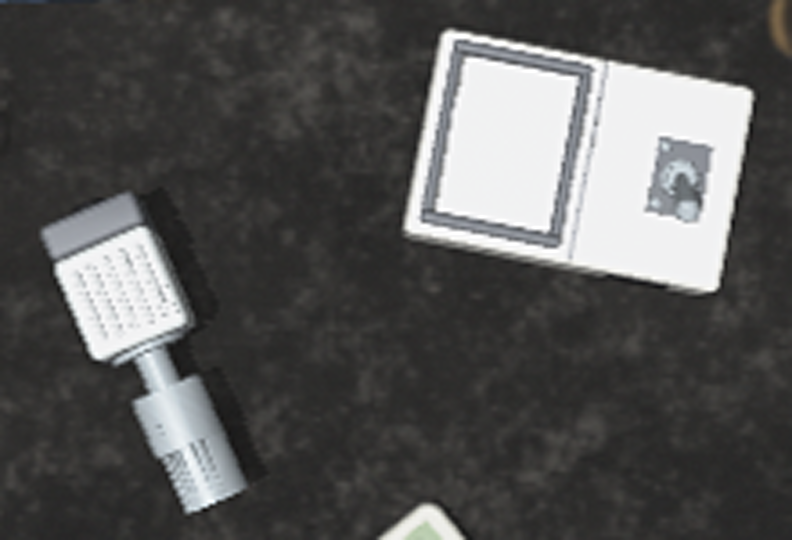

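View pics/a3.png

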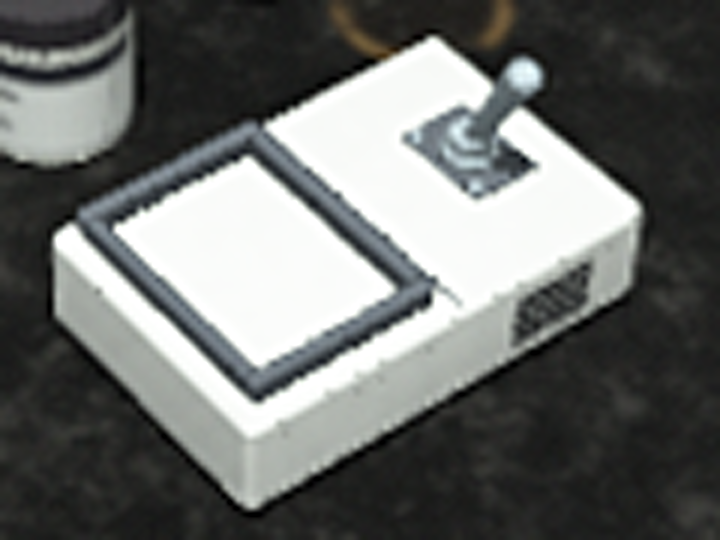

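Crops: in the scene view the drive's block is a white top with a grey rear, and the milled flat with its dimple, at about (355,337), faces the drive's +y side. I'll triangulate the corners of the block, nest and box across both views.

```bash
cat > geo.py <<'E'
import numpy as np
from plant import optics
C={n:optics.calibration(n) for n in("scene","top")}
def ray(n,u,v):
    c=C[n];M=c["world_to_cam"];R=M[:3,:3];o=-R.T@M[:3,3]
    d=R.T@np.array([(u-c["cx"])/c["fx"],-(v-c["cy"])/c["fy"],-1]);return o,d/np.linalg.norm(d)
def plane(n,u,v,z):
    o,d=ray(n,u,v);return o+d*(z-o[2])/d[2]
def proj(n,p):
    c=C[n];q=c["world_to_cam"]@np.append(p,1);return np.array([c["cx"]+c["fx"]*q[0]/-q[2],c["cy"]-c["fy"]*q[1]/-q[2]])
def tri(a,b):
    A=np.zeros((3,3));y=np.zeros(3)
    rs=[ray("scene",*a),ray("top",*b)]
    for o,d in rs:
        P=np.eye(3)-np.outer(d,d);A+=P;y+=P@o
    p=np.linalg.solve(A,y);return p,max(np.linalg.norm((np.eye(3)-np.outer(d,d))@(p-o)) for o,d in rs)
E
cat > m1.py <<'E'
from geo import *
np.set_printoptions(precision=4,suppress=True)
s=lambda l,sc,ox,oy:[(ox+x/sc,oy+y/sc) for x,y in l]
# RL,RR,FR,FL
blk_s=s([(40,187),(115,50),(352,105),(300,260)],6,260,280)
blk_t=s([(42,235),(133,193),(192,322),(100,362)],3.6,215,180)
box_s=s([(55,232),(435,37),(642,208),(250,435)],6,300,180)
box_t=s([(440,28),(753,92),(718,291),(403,233)],3.6,215,180)
nes_s=s([(78,213),(257,122),(435,292),(258,400)],6,300,180)
nes_t=s([(457,40),(593,67),(558,246),(421,220)],3.6,215,180)
for nm,a,b,z in(("blk",blk_s,blk_t,.066),("box",box_s,box_t,.05),("nest",nes_s,nes_t,.062)):
    P=np.array([tri(x,y)[0] for x,y in zip(a,b)]);e=[tri(x,y)[1] for x,y in zip(a,b)]
    print(nm);print(P,np.array(e)*1e3)
    Pt=np.array([plane("top",*y,z) for y in b]);Ps=np.array([plane("scene",*y,z) for y in a])
    for Q in(P,Pt,Ps):
        f=(Q[0]+Q[1]-Q[2]-Q[3])/2;l=(Q[0]+Q[3]-Q[1]-Q[2])/2
        print(" c",Q.mean(0),"len",np.linalg.norm(f),np.linalg.norm(l),"yaw",np.degrees(np.arctan2(f[1],f[0])),np.degrees(np.arctan2(-l[0],l[1])))
he=[tri((260+635/6,280+320/6),(215+217/3.6,180+500/3.6))]
print("hub_end~",he)
for n in C: M=C[n]["world_to_cam"];print(n,-M[:3,:3].T@M[:3,3])
E
python3 m1.py
```

```text
blk
[[0.5577 0.3017 0.0635]
 [0.5813 0.2532 0.0599]
 [0.5132 0.2195 0.0637]
 [0.489  0.2672 0.0611]] [0.5679 0.4355 0.6903 1.0937]
 c [0.5353 0.2604 0.0621] len 0.07642757782926929 0.053727311404655066 yaw 26.522655283118148 26.44289948702207
 c [0.5352 0.26   0.066 ] len 0.07582953225609414 0.05364554774150988 yaw 26.472246036811914 25.876722259300053
 c [0.5331 0.2621 0.066 ] len 0.07602486791715285 0.05304631083877547 yaw 27.013660487851613 26.51468288409968
box
[[ 0.6763  0.0877  0.0517]
 [ 0.6479 -0.0842  0.0487]
 [ 0.5381 -0.0668  0.047 ]
 [ 0.5645  0.1063  0.0492]] [2.401  0.3061 0.0201 0.4525]
 c [0.6067 0.0108 0.0491] len 0.11222400197810015 0.17466245109249143 yaw -9.196796702533558 -9.01825502944609
 c [0.6073 0.0115 0.05  ] len 0.11311030638487782 0.17524810721078785 yaw -8.840520400607591 -9.400368566203634
 c [0.6056 0.0111 0.05  ] len 0.11288205643177862 0.17175877991156824 yaw -10.29328813714804 -9.388665701718121
nest
[[0.67   0.0798 0.0593]
 [0.6567 0.005  0.0602]
 [0.559  0.0219 0.0565]
 [0.5711 0.0964 0.0531]] [0.5493 1.277  0.8097 1.0816]
 c [0.6142 0.0508 0.0573] len 0.09978816857981043 0.07577632103880884 yaw -9.653001352301652 -9.684390330680937
 c [0.6145 0.0516 0.062 ] len 0.09983675663245291 0.07539009348230831 yaw -9.787388376485653 -9.391150648504498
 c [0.6105 0.0536 0.062 ] len 0.102794283213929 0.07670506669588388 yaw -11.276213259781917 -8.647176978909116
hub_end~ [(array([0.4163, 0.2041, 0.0373]), np.float64(8.94031403543398e-05))]
scene [0.1643 0.5539 0.7415]
top [0.4836 0.1357 1.1796]
```

Measurements: drive centre (0.535, 0.2605) at yaw about 26°, top height about 62–66 mm. Nest centre (0.614, 0.0515) at yaw about -9.5°. The sizes, the hub end and the nest offset in the box (0, +41 mm) all agree with the text. Moving to above the drive.

```bash
cat > go.py <<'E'
# usage: go.py x y z yawdeg(of tool x)   -> shift in tool axes
import sys,numpy as np
from plant import status
from scipy.spatial.transform import Rotation as R
s=status.sense();r=R.from_quat(s["ee_rot"]).as_matrix();p=np.array(s["position"])
yaw=np.degrees(np.arctan2(r[1,0],r[0,0]))
a=sys.argv[1:]
print("t",round(s["time"],2),"p",p.round(4),"yaw",yaw.round(2),"tilt",np.degrees(np.arccos(-r[2,2])).round(2),"F",np.round(s["contact_force"],2),"w",round(s["width"],4))
if a:
    t=np.array([float(v) for v in a[:3]]);d=r.T@(t-p)*1e3
    tw=-(float(a[3])-yaw) if len(a)>3 else 0
    print("d",d.round(1),"twist",round(np.radians((tw+180)%360-180),4),"rows>=",np.linalg.norm(d)/62.5)
E
python3 go.py 0.5215 0.2539 0.20 -64
```

```text
t 0.1 p [ 0.1478 -0.6069  0.2308] yaw -76.31 tilt 0.06 F [-0.27  0.28  0.85] w 0.0855
d [-748.  -566.7   31.6] twist -0.2149 rows>= 15.02330468004824
```

```bash
python3 -m handwheel '[{"dx":-249,"dy":-260,"dz":0,"twist":-0.1},{"dx":-249,"dy":-260,"dz":0,"twist":-0.1},{"dx":-249,"dy":-260,"dz":0,"twist":-0.1},{"dx":-249,"dy":-260,"dz":0,"twist":-0.1},{"dx":-249,"dy":-260,"dz":0,"twist":-0.1}]' 85; python3 go.py 0.5215 0.2539 0.20 -64
```

```text
time: 0.72
position: [0.3167, -0.342, 0.2312]
ee_rot: [0.816, -0.578, -0.0, -0.0]
contact_force: [1.7, -0.6, -0.1]
width: 0.085
t 0.72 p [ 0.3167 -0.342   0.2312] yaw -70.61 tilt 0.01 F [ 1.71 -0.56 -0.11] w 0.085
d [-494.1 -391.1   31.3] twist -0.1153 rows>= 10.094865421218822
```

```bash
python3 -m handwheel '[{"dx":-480,"dy":-375,"dz":20,"twist":-0.115},{"dx":-480,"dy":-375,"dz":20,"twist":-0.115},{"dx":-480,"dy":-375,"dz":20,"twist":-0.115},{"dx":-480,"dy":-375,"dz":20,"twist":-0.115},{"dx":-480,"dy":-375,"dz":20,"twist":-0.115}]' ; python3 go.py 0.5215 0.2539 0.20 -64
```

```text
time: 1.35
position: [0.4159, -0.0459, 0.221]
ee_rot: [0.848, -0.53, 0.0, -0.0]
contact_force: [2.2, -1.9, 0.3]
width: 0.0849
t 1.35 p [ 0.4159 -0.0459  0.221 ] yaw -64.01 tilt 0.02 F [ 2.17 -1.88  0.27] w 0.0849
d [-223.1 -226.3   21.1] twist -0.0001 rows>= 5.096329139969179
```

```bash
python3 -m handwheel '[{"dx":0,"dy":0,"dz":0,"twist":0}]' ; python3 go.py 0.5215 0.2539 0.20 -64
```

```text
time: 1.48
position: [0.416, -0.0439, 0.2208]
ee_rot: [0.85, -0.527, -0.0, -0.0]
contact_force: [-0.1, -0.6, 0.2]
width: 0.085
t 1.48 p [ 0.416  -0.0439  0.2208] yaw -63.63 tilt 0.04 F [-0.07 -0.56  0.19] w 0.085
d [-220.  -226.8   21. ] twist 0.0064 rows>= 5.065934430894785
```

```bash
python3 -m handwheel '[{"dx":-220,"dy":-227,"dz":21,"twist":0.0064},{"dx":-220,"dy":-227,"dz":21,"twist":0.0064},{"dx":-220,"dy":-227,"dz":21,"twist":0.0064},{"dx":-220,"dy":-227,"dz":21,"twist":0.0064},{"dx":-220,"dy":-227,"dz":21,"twist":0.0064}]' ; python3 -m handwheel '[{"dx":-2,"dy":-2,"dz":0,"twist":0},{"dx":-2,"dy":-2,"dz":0,"twist":0}]' ; python3 go.py 0.5215 0.2539 0.10 -64; python3 look.py b
```

```text
time: 2.1
position: [0.5224, 0.2464, 0.2]
ee_rot: [0.846, -0.533, 0.0, 0.0]
contact_force: [1.2, -0.8, 0.9]
width: 0.0854
time: 2.35
position: [0.5225, 0.2471, 0.1999]
ee_rot: [0.846, -0.533, -0.0, 0.001]
contact_force: [-0.5, -0.6, 0.5]
width: 0.085
t 2.35 p [0.5225 0.2471 0.1999] yaw -64.37 tilt 0.06 F [-0.5  -0.62  0.48] w 0.085
d [-6.6 -2.1 99.9] twist -0.0065 rows>= 1.6024846182099166
2.45 [0.5224028  0.24643294 0.2003213 ] [ 8.45993540e-01 -5.33193017e-01 -1.01278030e-04  3.56192484e-04] 0.08504688456298842 [ 0.68332282 -0.86588413 -0.11166756]
```

```bash
python3 -m handwheel '[{"dx":-7,"dy":-2,"dz":40,"twist":-0.0065},{"dx":-7,"dy":-2,"dz":80,"twist":-0.0065},{"dx":-7,"dy":-2,"dz":100,"twist":-0.0065},{"dx":-7,"dy":-2,"dz":100,"twist":-0.0065}]' ; python3 go.py 0.5215 0.2539 0.022 -64; python3 look.py c; python3 crop.py pics/c_scene.png 200 200 400 360 4 pics/c1.png;python3 crop.py pics/c_top.png 200 200 320 330 4.5 pics/c2.png
```

```text
time: 2.95
position: [0.5206, 0.2536, 0.0995]
ee_rot: [0.848, -0.531, -0.001, 0.001]
contact_force: [0.6, 0.5, 0.8]
width: 0.0851
t 2.95 p [0.5206 0.2536 0.0995] yaw -64.08 tilt 0.15 F [0.61 0.5  0.82] w 0.0851
d [ 0.2 -1.1 77.5] twist -0.0014 rows>= 1.2401811366035635
3.05 [0.52180921 0.25450957 0.10125779] [ 8.47794040e-01 -5.30325492e-01  2.40700486e-04 -2.81553816e-04] 0.08502442668167522 [ 0.03596051 -0.46045707  0.6280393 ]
```

View pics/c1.png

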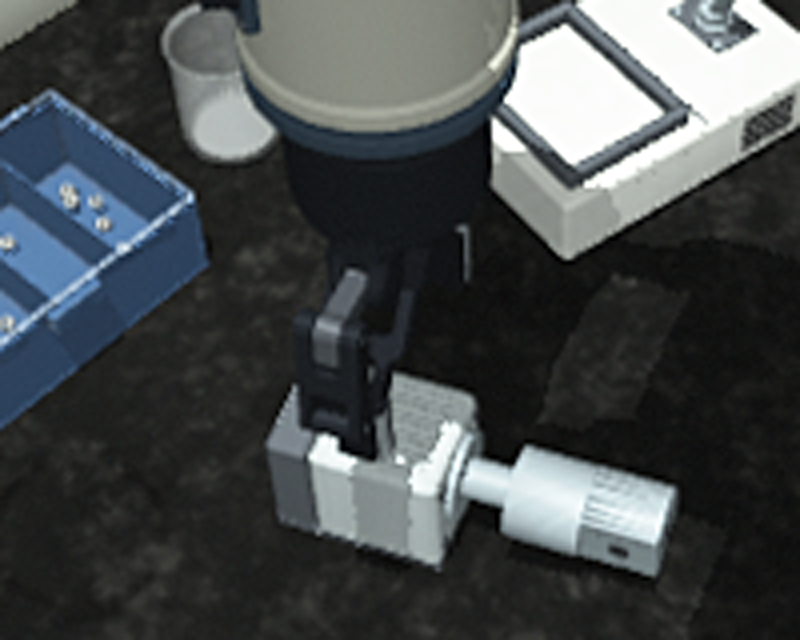

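View pics/c2.png

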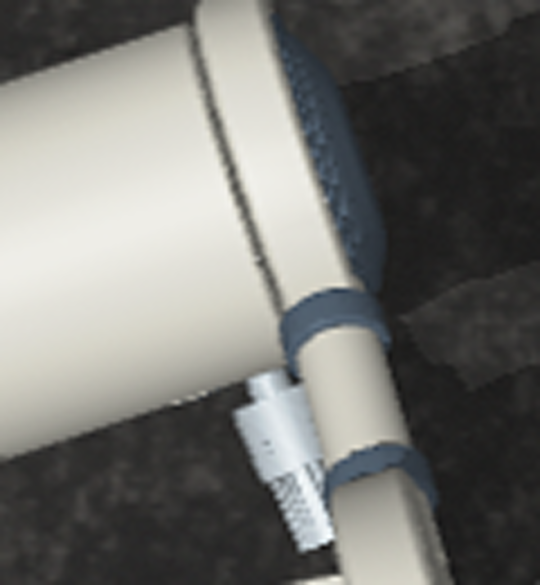

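The near finger hangs in line with the block's +y face, around (340,430) in the crop, with the gripper straddling the block. Descending.

```bash
python3 -m handwheel '[{"dx":0,"dy":0,"dz":25,"twist":0},{"dx":0,"dy":0,"dz":50,"twist":0},{"dx":0,"dy":0,"dz":70,"twist":0},{"dx":0,"dy":0,"dz":78,"twist":0},{"dx":0,"dy":0,"dz":78,"twist":0}]' ; python3 go.py; python3 -m handwheel '[{"dx":0,"dy":0,"dz":0,"twist":0},{"dx":0,"dy":0,"dz":0,"twist":0},{"dx":0,"dy":0,"dz":0,"twist":0},{"dx":0,"dy":0,"dz":0,"twist":0}]' 30 40;python3 -m handwheel '[{"dx":0,"dy":0,"dz":0,"twist":0},{"dx":0,"dy":0,"dz":0,"twist":0}]'; python3 go.py
```

```text
time: 3.68
position: [0.5218, 0.2552, 0.0229]
ee_rot: [0.848, -0.53, 0.0, -0.0]
contact_force: [0.5, 0.1, -0.0]
width: 0.0851
t 3.67 p [0.5218 0.2552 0.0229] yaw -64.01 tilt 0.03 F [ 0.45  0.09 -0.01] w 0.0851
time: 4.18
position: [0.5219, 0.2554, 0.0233]
ee_rot: [0.848, -0.53, 0.0, -0.001]
contact_force: [-1.6, -1.0, 7.8]
width: 0.0558
time: 4.42
position: [0.5219, 0.2554, 0.0233]
ee_rot: [0.848, -0.53, 0.001, -0.001]
contact_force: [-2.1, -1.0, 7.8]
width: 0.056
t 4.42 p [0.5219 0.2554 0.0233] yaw -63.99 tilt 0.09 F [-2.07 -0.98  7.77] w 0.056
```

```bash
python3 -m handwheel '[{"dx":0,"dy":0,"dz":0,"twist":0},{"dx":0,"dy":0,"dz":-15,"twist":0},{"dx":0,"dy":0,"dz":-45,"twist":0},{"dx":0,"dy":0,"dz":-80,"twist":0},{"dx":0,"dy":0,"dz":-105,"twist":0}]' - 60 ; python3 -m handwheel '[{"dx":0,"dy":0,"dz":-5,"twist":0},{"dx":0,"dy":0,"dz":-5,"twist":0}]'; python3 go.py; python3 look.py d; python3 crop.py pics/d_scene.png 200 150 400 310 4 pics/d1.png
```

```text
time: 5.05
position: [0.5215, 0.2553, 0.1297]
ee_rot: [0.848, -0.53, 0.0, -0.001]
contact_force: [0.4, 1.3, -5.3]
width: 0.0555
time: 5.3
position: [0.5211, 0.2551, 0.1322]
ee_rot: [0.848, -0.53, -0.0, 0.0]
contact_force: [-0.8, 0.2, -5.3]
width: 0.0554
t 5.3 p [0.5211 0.2551 0.1322] yaw -63.99 tilt 0.01 F [-0.76  0.17 -5.26] w 0.0554
5.4 [0.52074783 0.25501047 0.1313342 ] [ 8.48074698e-01 -5.29876007e-01 -5.33182482e-04  6.63330768e-04] 0.055251359362598035 [ 0.02782783 -0.53040766 -4.87841457]
```

View pics/d1.png

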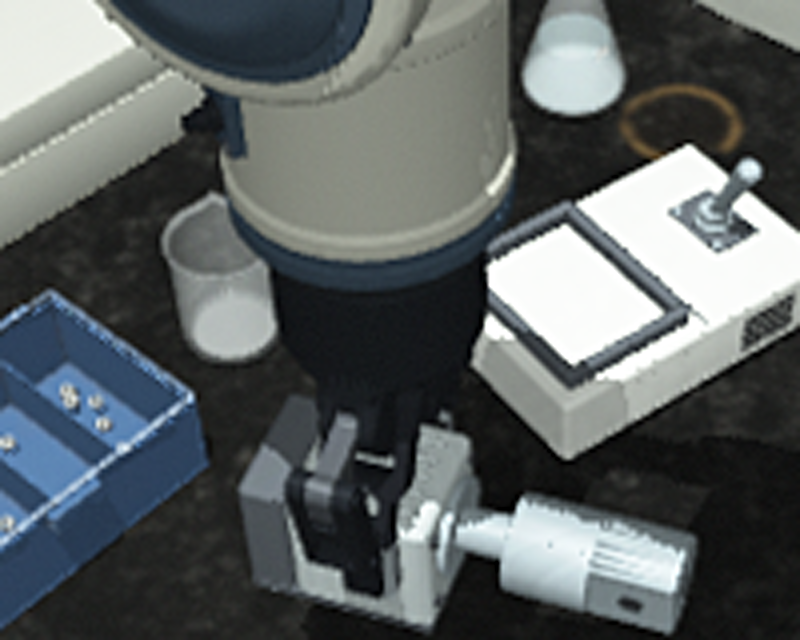

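The drive hangs level in the grip, and the force fits about 0.58 kg. The flat still faces +y. Carrying it over the nest.

```bash
python3 go.py 0.6000 0.0538 0.131 -99.5
```

```text
t 5.4 p [0.5207 0.255  0.1313] yaw -63.99 tilt 0.1 F [ 0.03 -0.53 -4.88] w 0.0553
d [215.6  17.    0.3] twist 0.6197 rows>= 3.460096451730496
```

```bash
python3 -m handwheel '[{"dx":30,"dy":2,"dz":0,"twist":0.08},{"dx":75,"dy":6,"dz":0,"twist":0.22},{"dx":125,"dy":10,"dz":0,"twist":0.36},{"dx":175,"dy":14,"dz":0,"twist":0.5},{"dx":205,"dy":16,"dz":0,"twist":0.6}]';  python3 -m handwheel '[{"dx":0,"dy":0,"dz":0,"twist":0}]'; python3 go.py 0.6000 0.0538 0.131 -99.5
```

```text
time: 6.02
position: [0.597, 0.0617, 0.1311]
ee_rot: [-0.652, 0.759, 0.0, -0.001]
contact_force: [0.4, 0.5, -5.6]
width: 0.0553
time: 6.15
position: [0.5972, 0.0619, 0.1311]
ee_rot: [-0.652, 0.758, 0.0, -0.001]
contact_force: [0.4, 0.4, -5.5]
width: 0.0553
t 6.15 p [0.5972 0.0619 0.1311] yaw -98.58 tilt 0.08 F [ 0.36  0.44 -5.46] w 0.0553
d [ 7.6 -4.   0.1] twist 0.0161 rows>= 0.13758467593167054
```

```bash
python3 -m handwheel '[{"dx":7.6,"dy":-4,"dz":10,"twist":0.016},{"dx":7.6,"dy":-4,"dz":25,"twist":0.016},{"dx":7.6,"dy":-4,"dz":30,"twist":0.016},{"dx":7.6,"dy":-4,"dz":30,"twist":0.016}]'; python3 go.py 0.6000 0.0538 0.101 -99.5;python3 look.py e; python3 crop.py pics/e_scene.png 290 130 430 280 4 pics/e1.png;python3 crop.py pics/e_top.png 310 170 440 330 3.7 pics/e2.png
```

```text
time: 6.65
position: [0.5992, 0.0564, 0.1016]
ee_rot: [-0.648, 0.762, 0.0, -0.0]
contact_force: [1.1, 0.0, -4.8]
width: 0.0555
t 6.65 p [0.5992 0.0564 0.1016] yaw -99.24 tilt 0.08 F [ 1.06  0.03 -4.76] w 0.0555
d [ 2.4 -1.2  0.6] twist 0.0046 rows>= 0.04385420678352201
6.75 [0.59979873 0.05619131 0.10244795] [-6.47758172e-01  7.61846011e-01 -2.95919777e-05  7.58803478e-05] 0.055252287852697604 [-1.07226958 -0.4104499  -5.87309961]
```

View pics/e1.png

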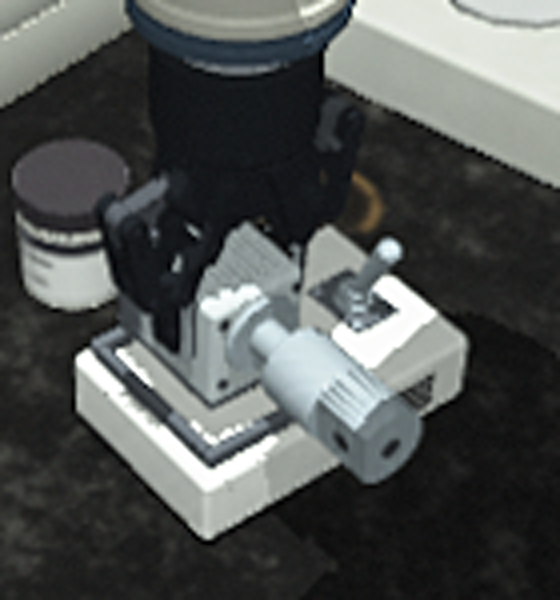

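View pics/e2.png

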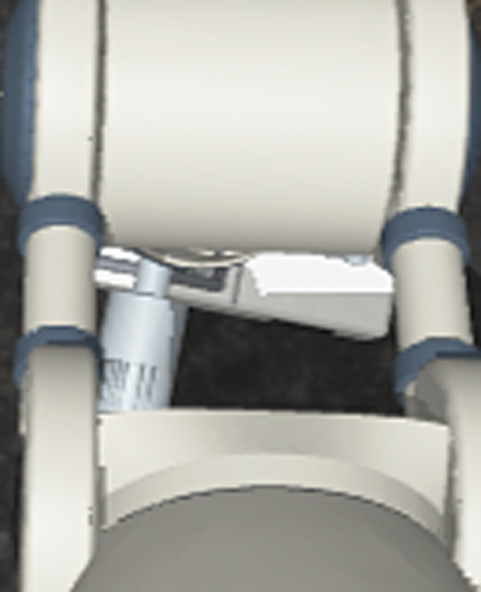

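The drive hangs over the nest with the hub to the front. The block's lower front-left corner is near crop (208,403). I'll check it against the expected pose.

```bash
cat > chk.py <<'E'
from geo import *
a=np.radians(-9.4);X=np.array([np.cos(a),np.sin(a),0]);Y=np.array([-np.sin(a),np.cos(a),0]);Z=np.array([0,0,1])
o=np.array([.5995,.0562,0.1016-.0233])+.014*X
for nm,q in(("FL bot",(-.04,.028,0)),("FL top",(-.04,.028,.066)),("FR bot",(-.04,-.028,0)),("FR top",(-.04,-.028,.066)),("hubend",(-.134,0,.04))):
    p=o+q[0]*X+q[1]*Y+q[2]*Z;u=proj("scene",p);print(nm,u,(u-[290,130])*4, (proj("top",p)-[310,170])*3.7)
n=np.array([.6138,.0515,.062])
for q in((-.051,.039),(-.051,-.039),(.051,.039),(.051,-.039)):print((proj("scene",n+q[0]*X+q[1]*Y)-[290,130])*4)
E
python3 chk.py
```

```text
FL bot [342.84089788 233.68505552] [211.36359151 414.74022209] [100.54602813 247.48869627]
FL top [343.53007593 208.92593405] [214.12030373 315.70373622] [106.68804172 236.0461176 ]
FR bot [365.2517544  221.29276687] [301.00701761 365.1710675 ] [206.53828855 268.09269838]
FR top [367.17148104 196.4547026 ] [308.68592416 265.81881042] [219.39572198 257.95428882]
hubend [388.06849009 242.22798803] [392.27396037 448.91195214] [123.88813829 436.41389457]
[209.34070614 457.85526423]
[332.7051695  388.28965421]
[ 87.64247791 339.49092889]
[207.84674356 277.38467317]
```

```bash
python3 go.py 0.5992 0.0545 0.080 -99.5; python3 -m handwheel '[{"dx":1.8,"dy":0,"dz":7,"twist":0.003},{"dx":1.8,"dy":0,"dz":14,"twist":0.003},{"dx":1.8,"dy":0,"dz":19,"twist":0.003},{"dx":1.8,"dy":0,"dz":22,"twist":0.003},{"dx":1.8,"dy":0,"dz":22,"twist":0.003}]'; python3 go.py 0.5992 0.0545 0.0735 -99.5;python3 look.py f scene; python3 crop.py pics/f_scene.png 290 130 430 280 4 pics/f1.png
```

```text
t 6.75 p [0.5998 0.0562 0.1024] yaw -99.25 tilt 0.01 F [-1.07 -0.41 -5.87] w 0.0553
d [ 1.8  0.3 22.4] twist 0.0043 rows>= 0.36031257658144084
time: 7.38
position: [0.5994, 0.0541, 0.0801]
ee_rot: [-0.646, 0.763, 0.0, -0.0]
contact_force: [-0.0, 0.4, -5.6]
width: 0.0553
t 7.38 p [0.5994 0.0541 0.0801] yaw -99.46 tilt 0.02 F [-0.04  0.35 -5.57] w 0.0553
d [-0.4  0.2  6.6] twist 0.0007 rows>= 0.10558059317176387
7.425 [0.59948886 0.05409661 0.08027836] [-6.46395140e-01  7.63002832e-01  2.22500988e-05 -1.68939471e-05] 0.05551356989540618 [-0.52762561  0.08960212 -4.73282482]
```

View pics/f1.png

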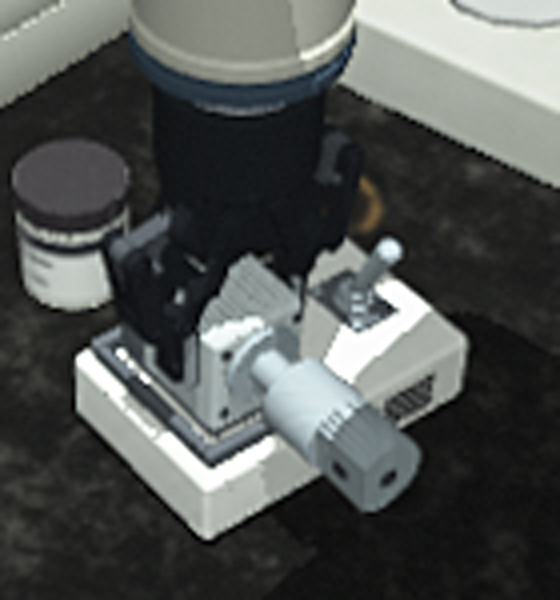

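The block's foot is inside the wall, at about z = 57 mm, with no contact force. Setting it down.

```bash
python3 -m handwheel '[{"dx":0,"dy":0,"dz":2,"twist":0},{"dx":0,"dy":0,"dz":4,"twist":0},{"dx":0,"dy":0,"dz":5.5,"twist":0},{"dx":0,"dy":0,"dz":6.3,"twist":0},{"dx":0,"dy":0,"dz":6.3,"twist":0}]'; python3 go.py
```

```text
time: 8.05
position: [0.5995, 0.0541, 0.074]
ee_rot: [-0.646, 0.763, 0.0, -0.0]
contact_force: [0.6, 0.2, -5.0]
width: 0.0553
t 8.05 p [0.5995 0.0541 0.074 ] yaw -99.46 tilt 0.0 F [ 0.59  0.16 -5.02] w 0.0553
```

```bash
python3 -m handwheel '[{"dx":0,"dy":0,"dz":0.6,"twist":0},{"dx":0,"dy":0,"dz":0.6,"twist":0}]'; python3 -m handwheel '[{"dx":0,"dy":0,"dz":0.6,"twist":0},{"dx":0,"dy":0,"dz":0.6,"twist":0}]';python3 -m handwheel '[{"dx":0,"dy":0,"dz":0.6,"twist":0},{"dx":0,"dy":0,"dz":0.6,"twist":0}]'
```

```text
time: 8.3
position: [0.5995, 0.0541, 0.0735]
ee_rot: [-0.646, 0.763, -0.0, 0.0]
contact_force: [0.2, 1.0, -3.8]
width: 0.0556
time: 8.55
position: [0.5995, 0.0541, 0.0734]
ee_rot: [-0.646, 0.763, -0.0, 0.0]
contact_force: [-4.0, 0.6, 7.5]
width: 0.0553
time: 8.8
position: [0.5995, 0.0541, 0.0734]
ee_rot: [-0.646, 0.763, -0.0, 0.0]
contact_force: [-7.4, 0.5, 17.0]
width: 0.0553
```

Touchdown at TCP z = 0.0734, as expected. Easing the load and opening.

```bash
python3 -m handwheel '[{"dx":0,"dy":0,"dz":-0.7,"twist":0},{"dx":0,"dy":0,"dz":-0.8,"twist":0}]';python3 -m handwheel '[{"dx":0,"dy":0,"dz":0,"twist":0},{"dx":0,"dy":0,"dz":0,"twist":0},{"dx":0,"dy":0,"dz":0,"twist":0}]' 76; python3 go.py
```

```text
time: 9.05
position: [0.5995, 0.0541, 0.0734]
ee_rot: [-0.646, 0.763, -0.0, 0.0]
contact_force: [-3.6, 1.2, 5.9]
width: 0.0552
time: 9.43
position: [0.5995, 0.0541, 0.0729]
ee_rot: [-0.646, 0.763, -0.0, 0.0]
contact_force: [-0.6, -0.2, -0.3]
width: 0.076
t 9.43 p [0.5995 0.0541 0.0729] yaw -99.46 tilt 0.01 F [-0.57 -0.19 -0.26] w 0.076
```

```bash
python3 -m handwheel '[{"dx":0,"dy":0,"dz":-10,"twist":0},{"dx":0,"dy":0,"dz":-40,"twist":0},{"dx":0,"dy":0,"dz":-90,"twist":0},{"dx":-40,"dy":0,"dz":-130,"twist":0},{"dx":-100,"dy":0,"dz":-130,"twist":0}]' ; python3 -m handwheel '[{"dx":-60,"dy":0,"dz":0,"twist":0},{"dx":-120,"dy":0,"dz":0,"twist":0},{"dx":-120,"dy":0,"dz":0,"twist":0}]'; python3 go.py; python3 look.py g;python3 crop.py pics/g_scene.png 290 130 430 280 4 pics/g1.png;python3 crop.py pics/g_top.png 300 170 440 310 4.2 pics/g2.png
```

```text
time: 10.05
position: [0.618, 0.1529, 0.2077]
ee_rot: [-0.645, 0.764, -0.002, 0.003]
contact_force: [1.0, 0.2, -0.1]
width: 0.0758
time: 10.42
position: [0.6355, 0.2752, 0.2034]
ee_rot: [-0.648, 0.762, 0.0, 0.001]
contact_force: [-0.5, -0.3, 0.1]
width: 0.0758
t 10.43 p [0.6355 0.2752 0.2034] yaw -99.23 tilt 0.08 F [-0.51 -0.28  0.06] w 0.0758
10.525 [0.63536959 0.2715484  0.20329489] [-6.46883492e-01  7.62588839e-01 -9.51559821e-05 -4.25685408e-05] 0.0761601114288313 [-0.46400766  0.06714237  0.10573757]
```

View pics/g1.png

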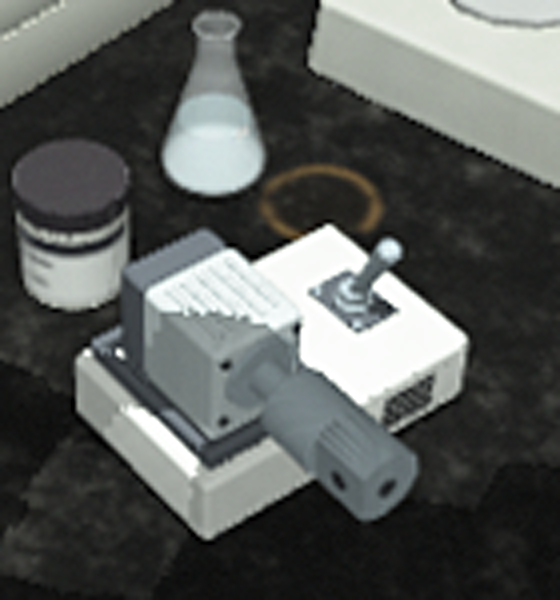

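View pics/g2.png

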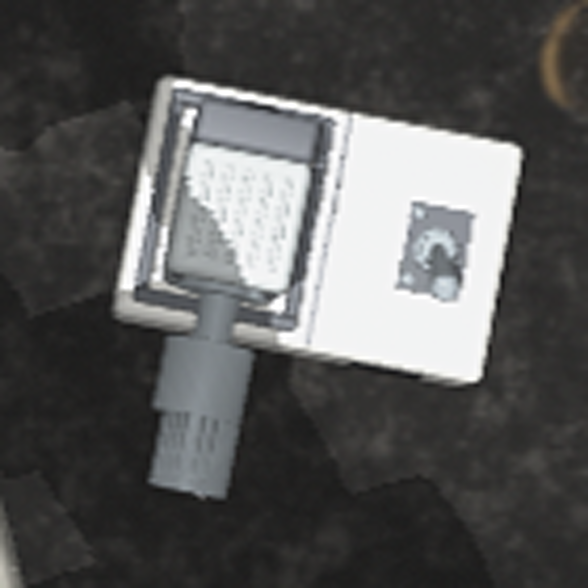

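The drive is seated, with its block inside the wall on all sides. The dimple is at scene crop (340,480), i.e. full-frame (375,250), so the flat faces roughly +y. I'll compute its angle.

```bash
cat > ang.py <<'E'
# ang.py u v ue ve  : dimple pixel and end-face-centre pixel in scene -> angle of flat from up (positive to drive +y), bias-corrected by end face centre
import sys
from geo import *
from scipy.optimize import least_squares
u=np.array([float(x) for x in sys.argv[1:3]]);e=np.array([float(x) for x in sys.argv[3:5]])
yaw=float(sys.argv[5]) if len(sys.argv)>5 else -9.46
a=np.radians(yaw);X=np.array([np.cos(a),np.sin(a),0]);Y=np.array([-np.sin(a),np.cos(a),0]);Z=np.array([0,0,1])
o=np.array([.6133,.0518,.09])
b=e-proj("scene",o-.134*X);print("bias px",b)
P=lambda x,t:proj("scene",o+x*X+.014*(np.sin(t)*Y+np.cos(t)*Z))+b
for t0 in (0,1.5,-1):
    r=least_squares(lambda q:P(q[0]*.01,q[1])-u,[-11,t0]);print("x",r.x[0]*10,"ang",np.degrees(r.x[1]),r.cost)
E
cat > dim.py <<'E'
import cv2,sys,numpy as np
g=cv2.cvtColor(cv2.imread(sys.argv[1]),cv2.COLOR_BGR2GRAY);x0,y0,x1,y1=map(int,sys.argv[2:6]);print(g[y0:y1,x0:x1])
E
python3 dim.py pics/g_scene.png 366 242 396 262
```

```text
[[118 118 112  96  91  93 111 122 117 118 133 120 123 132 123 121 125 121
  122 126 124 119 113 111 109  97  66  46  33  33]
 [120 115 108  98  93  92  95 110 123 117 123 130 124 125 126 123 123 122
  122 128 128 125 115 111 110 110 101  82  42  29]
 [115 114 111  96  94  94  92  92 107 125 122 121 133 125 123 127 125 124
  122 129 128 121 113 106 105 112 114 120  61  30]
 [110 113 109  96  93  94  94  93  92 104 126 124 128 130 125 125 126 126
  124 125 120 113 106 109 109 109 111 118  66  33]
 [105 111 109  95  94  93  96  95  95  92 107 125 130 130 127 126 127 125
  119 113 111 111 109 108 107 108 110 117  72  35]
 [108 113 111  96  95  96  92  82  88  97  93 106 123 129 128 129 128 122
  110 110 112 112 108 107 107 109 109 117  75  38]
 [139 142 126 101  94  97  83  45  57  88  95  94 103 123 127 129 122 109
  105 111 114 115 111 109 109 108 110 112  67  39]
 [169 145 111  87  96  99  92  44  21  66  94  97  93 102 119 123 111 107
  109 116 108 102  95 107 111 109 115  89  43  34]
 [140  70  11  30  76  98 105  61  26  43  85  97  95  92 103 108 107 109
  112 106  74  56  55  99 
[... 700 characters left out ...]
101  96  99 106 107 109
  108 110 116 101  73  26  12  15  15  17  17  19]
 [ 19  19  18  15  16  17  17  16  17  14  18  72  98  99 100 108 107 109
  111 118 101  57  14  10  13  15  17  16  18  22]
 [ 18  18  19  15  15  20  20  16  18  18  14  18  71  98 108 112 112 114
  105  99  56  19  13  17  17  21  21  22  25  23]
 [ 18  18  16  17  17  20  21  19  19  18  20  13  22  70  95  99  96  93
   59  19  13  18  20  21  17  19  21  21  22  20]
 [ 16  18  19  20  18  19  21  23  23  20  16  16  16   8  39  47  34  13
   10  13  17  19  19  20  21  19  20  19  16  17]
 [ 16  17  18  16  19  14  19  20  20  18  19  15  19  18  22  23  21  16
   15  15  18  17  18  17  17  17  19  17  18  17]]
```

```bash
python3 ang.py 374.2 249.8 386.4 251.3; python3 - <<'E'
from geo import *
# drive block in the top view: hub end edges midpoint & block
p=lambda u,v,z:plane("top",300+u/4.2,170+v/4.2,z)
print("neck",p(215,315,.1), "hub end mid",p(190,494,.09))
print("hub start mid",p(206,345,.095))
print("nest outer", [p(*q,.062) for q in((172,88),(338,122),(296,328),(133,297))])
print("blk rear top corners",[p(*q,.116) for q in((198,104),(325,128),(303,295),(168,272))])
E
```

```text
bias px [-0.94892122 -0.74075965]
x -116.12427716810485 ang 101.70511519205225 0.0
x -116.12427717142853 ang 101.70511516882628 5.998796665698654e-19
x -110.98577555995149 ang -217.84854879987344 1.6155871338926322e-27
neck [0.56200995 0.06226639 0.1       ] hub end mid [0.48176034 0.07090337 0.09      ]
hub start mid [0.54874773 0.06564906 0.095     ]
nest outer [array([0.67025278, 0.08226566, 0.062     ]), array([0.65655529, 0.00449057, 0.062     ]), array([0.55980199, 0.02198984, 0.062     ]), array([0.57204993, 0.0978975 , 0.062     ])]
blk rear top corners [array([0.65441754, 0.07313596, 0.116     ]), array([0.64534689, 0.01654423, 0.116     ]), array([0.57080154, 0.02470831, 0.116     ]), array([0.57928058, 0.08456265, 0.116     ])]
```

The flat is about 100° off, towards +y. The tool stays vertical, so I'll turn the hub by rubbing one pad down the hub's -y side at its inner end, which keeps the tipping moment small. Moving above the hub with an opening of 60 mm.

```bash
python3 go.py 0.5400 0.068 0.203 -99.3
```

```text
t 10.53 p [0.6354 0.2715 0.2033] yaw -99.39 tilt 0.01 F [-0.46  0.07  0.11] w 0.0762
d [216.4  60.9   0.3] twist -0.0015 rows>= 3.5965279517828104
```

```bash
python3 -m handwheel '[{"dx":216,"dy":61,"dz":0,"twist":0},{"dx":216,"dy":61,"dz":0,"twist":0},{"dx":216,"dy":61,"dz":0,"twist":0},{"dx":216,"dy":61,"dz":0,"twist":0},{"dx":216,"dy":61,"dz":0,"twist":0}]' 60;  python3 go.py 0.5400 0.068 0.13 -99.3
```

```text
time: 11.15
position: [0.5385, 0.0649, 0.2037]
ee_rot: [-0.645, 0.764, -0.0, -0.0]
contact_force: [0.9, -0.0, 0.7]
width: 0.06
t 11.15 p [0.5385 0.0649 0.2037] yaw -99.7 tilt 0.03 F [ 0.88 -0.01  0.68] w 0.06
d [-3.3 -0.9 73.7] twist -0.007 rows>= 1.1808061916824089
```

```bash
python3 -m handwheel '[{"dx":0,"dy":0,"dz":40,"twist":0},{"dx":0,"dy":0,"dz":73,"twist":0},{"dx":0,"dy":0,"dz":73,"twist":0}]';  python3 go.py 0.5400 0.068 0.083 -99.3; python3 look.py h scene;python3 crop.py pics/h_scene.png 310 150 430 270 5 pics/h1.png
```

```text
time: 11.52
position: [0.5387, 0.0679, 0.1286]
ee_rot: [-0.646, 0.763, 0.001, -0.001]
contact_force: [0.3, 0.1, -0.3]
width: 0.06
t 11.53 p [0.5387 0.0679 0.1286] yaw -99.49 tilt 0.21 F [ 0.26  0.1  -0.32] w 0.06
d [-0.4 -1.4 45.6] twist -0.0034 rows>= 0.7306618604499489
11.575 [0.53976421 0.06794665 0.13012197] [-6.46256062e-01  7.63120365e-01  4.20160405e-04 -4.83375316e-04] 0.059991299891191 [ 0.13297408 -0.13280417  0.19985756]
```

View pics/h1.png

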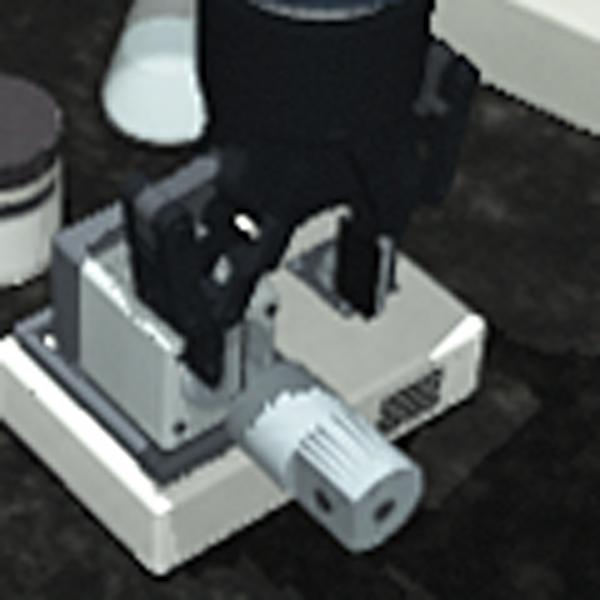

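The fingers straddle the hub's inner end, at crop (215,370) and (370,300), ready to go down beside it.

```bash
python3 -m handwheel '[{"dx":0,"dy":0,"dz":20,"twist":0},{"dx":0,"dy":0,"dz":40,"twist":0},{"dx":0,"dy":0,"dz":46,"twist":0},{"dx":0,"dy":0,"dz":46,"twist":0}]';  python3 -m handwheel '[{"dx":-2,"dy":0,"dz":0,"twist":0},{"dx":-2,"dy":0,"dz":0,"twist":0}]'; python3 -m handwheel '[{"dx":-1.5,"dy":0,"dz":0,"twist":0},{"dx":-1.5,"dy":0,"dz":0,"twist":0}]'; python3 -m handwheel '[{"dx":-1,"dy":0,"dz":0,"twist":0},{"dx":-1,"dy":0,"dz":0,"twist":0}]'; python3 go.py
```

```text
time: 12.08
position: [0.5405, 0.0681, 0.085]
ee_rot: [-0.646, 0.763, -0.0, 0.0]
contact_force: [-0.1, 0.3, 0.5]
width: 0.06
time: 12.32
position: [0.5407, 0.0702, 0.0847]
ee_rot: [-0.646, 0.763, -0.0, 0.0]
contact_force: [0.6, 0.2, -0.1]
width: 0.0602
time: 12.58
position: [0.5405, 0.0716, 0.0841]
ee_rot: [-0.646, 0.763, -0.0, 0.0]
contact_force: [0.7, -0.2, -0.2]
width: 0.0599
time: 12.82
position: [0.5406, 0.0725, 0.084]
ee_rot: [-0.646, 0.763, 0.0, -0.0]
contact_force: [0.2, 1.1, -0.2]
width: 0.0601
t 12.82 p [0.5406 0.0725 0.084 ] yaw -99.46 tilt 0.01 F [ 0.2   1.14 -0.15] w 0.0601
```

```bash
python3 -m handwheel '[{"dx":-1,"dy":0,"dz":0,"twist":0},{"dx":-1,"dy":0,"dz":0,"twist":0}]'; python3 -m handwheel '[{"dx":-1,"dy":0,"dz":0,"twist":0},{"dx":-1,"dy":0,"dz":0,"twist":0}]'; python3 go.py
```

```text
time: 13.08
position: [0.5408, 0.0735, 0.084]
ee_rot: [-0.646, 0.763, 0.0, -0.0]
contact_force: [0.2, 0.5, -0.6]
width: 0.0602
time: 13.32
position: [0.541, 0.0745, 0.084]
ee_rot: [-0.646, 0.763, 0.0, -0.0]
contact_force: [-0.4, 0.5, 0.3]
width: 0.0598
t 13.32 p [0.541  0.0745 0.084 ] yaw -99.46 tilt 0.0 F [-0.38  0.5   0.26] w 0.0598
```

```bash
for i in 1; do python3 -m handwheel '[{"dx":-1,"dy":0,"dz":0,"twist":0},{"dx":-1,"dy":0,"dz":0,"twist":0}]'; done; python3 -m handwheel '[{"dx":-1,"dy":0,"dz":0,"twist":0},{"dx":-1,"dy":0,"dz":0,"twist":0}]'; python3 go.py; python3 look.py i;python3 crop.py pics/i_scene.png 310 150 430 270 5 pics/i1.png
```

```text
time: 13.58
position: [0.541, 0.0755, 0.084]
ee_rot: [-0.646, 0.763, 0.0, -0.0]
contact_force: [0.4, -0.7, 0.8]
width: 0.0598
time: 13.82
position: [0.5413, 0.0765, 0.084]
ee_rot: [-0.646, 0.763, 0.0, -0.0]
contact_force: [-0.4, -0.4, 0.2]
width: 0.06
t 13.82 p [0.5413 0.0765 0.084 ] yaw -99.46 tilt 0.01 F [-0.43 -0.36  0.21] w 0.06
13.925 [0.54133953 0.0764647  0.08401186] [-6.46398801e-01  7.62999731e-01  5.17719081e-06  1.48332460e-05] 0.06007802065489745 [-0.18514863 -0.95163078  0.86041262]
```

View pics/i1.png

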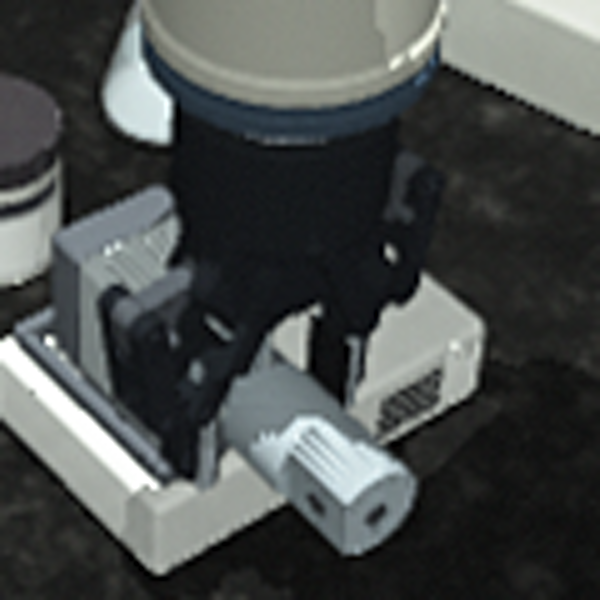

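The hub end has shifted left by about 2 px, so contact is made and the drive is sliding in its clearance. Continuing until it bears on the wall.

```bash
python3 -m handwheel '[{"dx":-1.5,"dy":0,"dz":0,"twist":0},{"dx":-1.5,"dy":0,"dz":0,"twist":0}]'; python3 -m handwheel '[{"dx":-1,"dy":0,"dz":0,"twist":0},{"dx":-1,"dy":0,"dz":0,"twist":0}]'; python3 -m handwheel '[{"dx":-0.7,"dy":0,"dz":0,"twist":0},{"dx":-0.7,"dy":0,"dz":0,"twist":0}]'
```

```text
time: 14.18
position: [0.5416, 0.0781, 0.084]
ee_rot: [-0.646, 0.763, 0.0, 0.0]
contact_force: [-1.2, -0.7, -0.1]
width: 0.0603
time: 14.42
position: [0.5418, 0.079, 0.084]
ee_rot: [-0.646, 0.763, 0.0, 0.0]
contact_force: [-0.8, -0.4, -0.2]
width: 0.0598
time: 14.68
position: [0.5418, 0.0796, 0.084]
ee_rot: [-0.646, 0.763, 0.0, -0.0]
contact_force: [-1.1, -1.3, 0.7]
width: 0.0599
```

```bash
python3 -m handwheel '[{"dx":-1,"dy":0,"dz":0,"twist":0},{"dx":-1,"dy":0,"dz":0,"twist":0}]'; python3 -m handwheel '[{"dx":-1,"dy":0,"dz":0,"twist":0},{"dx":-1,"dy":0,"dz":0,"twist":0}]'; python3 go.py; python3 look.py j;python3 crop.py pics/j_scene.png 310 150 430 270 5 pics/j1.png
```

```text
time: 14.92
position: [0.5421, 0.0806, 0.084]
ee_rot: [-0.646, 0.763, -0.0, 0.0]
contact_force: [-1.6, -0.1, -0.4]
width: 0.0597
time: 15.18
position: [0.5419, 0.0814, 0.0839]
ee_rot: [-0.646, 0.763, 0.0, -0.0]
contact_force: [-2.4, -4.4, 1.2]
width: 0.06
t 15.18 p [0.5419 0.0814 0.0839] yaw -99.45 tilt 0.03 F [-2.43 -4.45  1.16] w 0.06
15.275 [0.54196734 0.08146018 0.08396804] [-6.46401084e-01  7.62997764e-01  7.09544394e-05 -2.14783902e-04] 0.060228937519434256 [-4.24359971 -4.02029157  1.03520244]
```

View pics/j1.png

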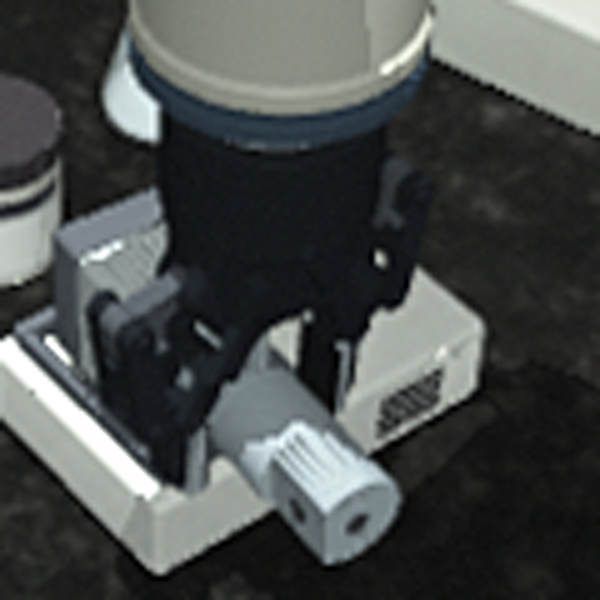

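The drive now bears on the wall with about 4–5 N lateral force. First downward rubbing stroke.

```bash
python3 -m handwheel '[{"dx":0,"dy":0,"dz":3,"twist":0},{"dx":0,"dy":0,"dz":6,"twist":0},{"dx":0,"dy":0,"dz":9,"twist":0},{"dx":0,"dy":0,"dz":12,"twist":0}]'; python3 go.py; python3 look.py k;python3 crop.py pics/k_scene.png 310 150 430 270 5 pics/k1.png
```

```text
time: 15.78
position: [0.5419, 0.0814, 0.0719]
ee_rot: [-0.646, 0.763, 0.0, -0.0]
contact_force: [-4.2, -5.1, 2.6]
width: 0.0599
t 15.78 p [0.5419 0.0814 0.0719] yaw -99.46 tilt 0.03 F [-4.19 -5.11  2.56] w 0.0599
15.875 [0.54188766 0.08140549 0.07174268] [-6.46362638e-01  7.63030281e-01  1.59674653e-04 -3.23105810e-04] 0.05984690345391148 [-3.61607254 -5.34862966  0.49258952]
```

View pics/k1.png

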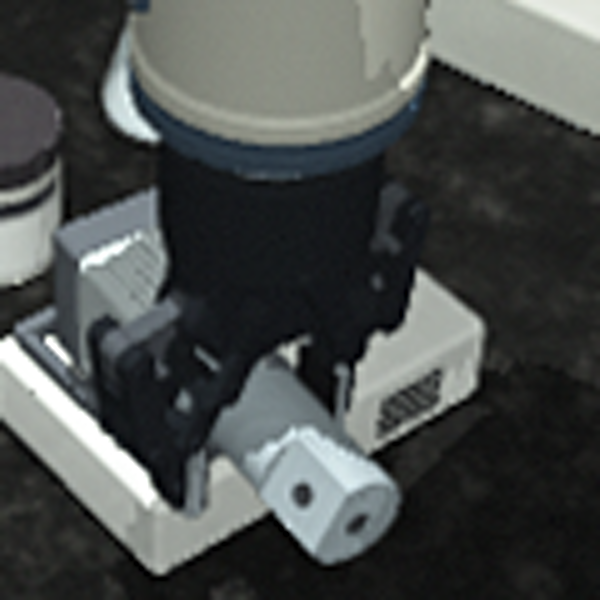

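The flat with its dimple, now at crop (303,493), has turned up markedly. The rub works without tipping the drive, so I'll continue the stroke.

```bash
python3 -m handwheel '[{"dx":0,"dy":0,"dz":3.5,"twist":0},{"dx":0,"dy":0,"dz":7,"twist":0},{"dx":0,"dy":0,"dz":10.5,"twist":0},{"dx":0,"dy":0,"dz":14,"twist":0},{"dx":0,"dy":0,"dz":16,"twist":0}]'; python3 go.py; python3 look.py l scene;python3 crop.py pics/l_scene.png 310 150 430 270 5 pics/l1.png; python3 dim.py pics/l_scene.png 360 236 394 266
```

```text
time: 16.5
position: [0.5421, 0.0814, 0.0559]
ee_rot: [-0.646, 0.763, 0.0, -0.0]
contact_force: [-1.9, -4.5, 2.0]
width: 0.0599
t 16.5 p [0.5421 0.0814 0.0559] yaw -99.47 tilt 0.01 F [-1.94 -4.47  1.98] w 0.0599
16.55 [0.54213053 0.08143587 0.05577604] [-6.46368828e-01  7.63025117e-01  4.39042807e-06 -9.06202655e-05] 0.05991838984497099 [-2.33591103 -4.47332293  1.74981853]
[[130 130 128 ...  74  13  15]
 [127 128 130 ...   4  20  35]
 [126 125 127 ...  20  38  44]
 ...
 [ 18  19  18 ...  20  17  20]
 [ 17  17  19 ...  19  19  20]
 [ 16  17  12 ...  19  19  19]]
```

View pics/l1.png

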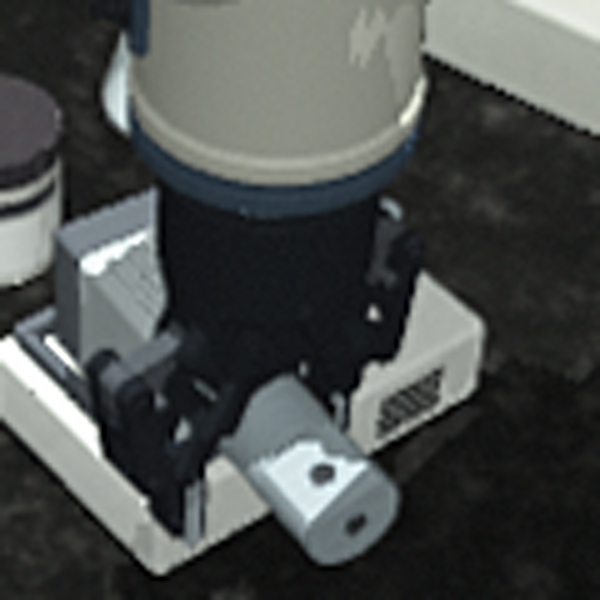

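```bash
python3 - <<'E'
import re
from geo import *
E
sed -i 's/^o=.*/o=np.array([.6133,.0518,.09]) if len(sys.argv)<9 else np.array([float(sys.argv[6]),float(sys.argv[7]),.09])/' ang.py
for y in -9.5 -12 -14; do echo $y; python3 ang.py 374.4 244.8 381.4 254.4 $y | grep -v -e -2; done
```

```text
-9.5
bias px [-5.91027999  2.3361292 ]
x -117.05507647366544 ang 14.95193083926532 0.0
-12
bias px [-3.44254529  0.93142678]
-14
bias px [-1.39599028 -0.13428926]
x -117.26826742396746 ang 19.682145668795084 0.0
```

About 17–20° remain, which is roughly 6 mm more of stroke. The body still clears the block top by about 7 mm.

```bash
python3 -m handwheel '[{"dx":0,"dy":0,"dz":2,"twist":0},{"dx":0,"dy":0,"dz":4,"twist":0},{"dx":0,"dy":0,"dz":5.7,"twist":0},{"dx":0,"dy":0,"dz":5.7,"twist":0}]'; python3 go.py; python3 -m handwheel '[{"dx":3,"dy":0,"dz":0,"twist":0},{"dx":9,"dy":0,"dz":0,"twist":0},{"dx":10,"dy":0,"dz":-30,"twist":0},{"dx":10,"dy":0,"dz":-90,"twist":0},{"dx":10,"dy":0,"dz":-140,"twist":0}]'; python3 -m handwheel '[{"dx":-60,"dy":0,"dz":0,"twist":0},{"dx":-120,"dy":0,"dz":0,"twist":0},{"dx":-180,"dy":0,"dz":0,"twist":0},{"dx":-210,"dy":-20,"dz":0,"twist":0}]'; python3 look.py m;python3 crop.py pics/m_scene.png 290 130 430 280 4 pics/m1.png;python3 crop.py pics/m_top.png 300 170 440 310 4.2 pics/m2.png
```

```text
time: 17.05
position: [0.5422, 0.0815, 0.0503]
ee_rot: [-0.646, 0.763, -0.0, -0.0]
contact_force: [-2.0, -4.1, 1.4]
width: 0.0597
t 17.05 p [0.5422 0.0815 0.0503] yaw -99.46 tilt 0.0 F [-2.02 -4.09  1.4 ] w 0.0597
time: 17.68
position: [0.5407, 0.0714, 0.1923]
ee_rot: [-0.646, 0.763, -0.0, 0.0]
contact_force: [1.2, 0.4, 0.5]
width: 0.0602
time: 18.18
position: [0.5943, 0.2785, 0.1904]
ee_rot: [-0.647, 0.762, 0.0, 0.0]
contact_force: [1.1, -0.7, 1.3]
width: 0.06
18.275 [0.59646824 0.278242   0.19006089] [-6.47261760e-01  7.62267150e-01 -1.12572511e-04  9.96224170e-04] 0.06006273054321715 [-0.22590318 -0.42818267  0.9286324 ]
```

View pics/m1.png

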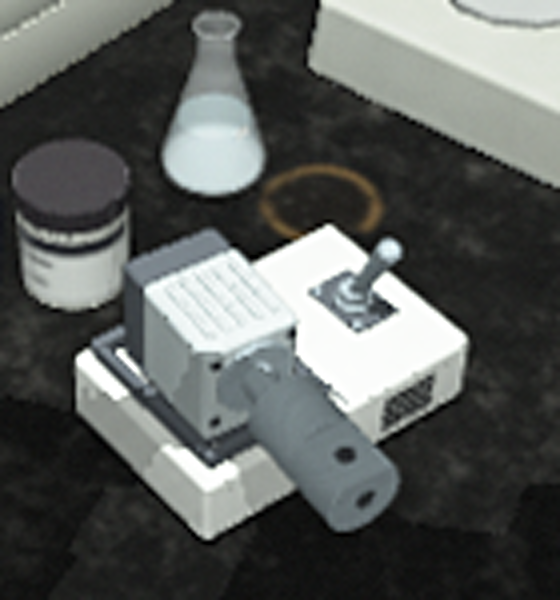

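View pics/m2.png

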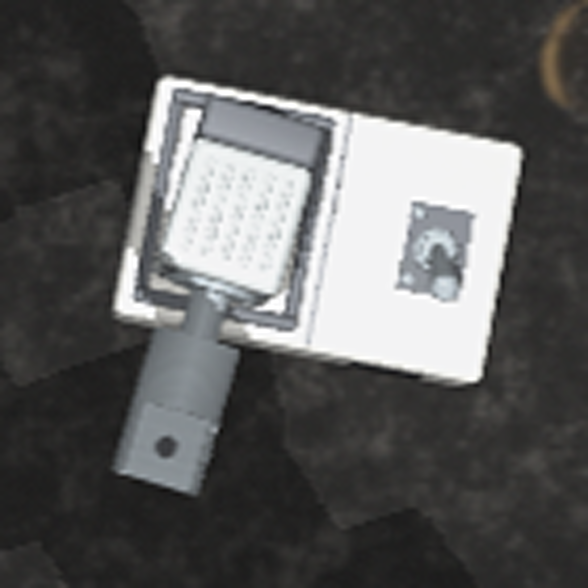

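The top view shows the dimple centred on the hub, at crop (166,446), and the drive yawed a few degrees in the nest. I'll refine the angle using both views.

```bash
cat > fine.py <<'E'
import sys,cv2
from geo import *
from scipy.optimize import least_squares
tag=sys.argv[1]; ds=[float(x) for x in sys.argv[2:4]];es=[float(x) for x in sys.argv[4:6]];dt=[float(x) for x in sys.argv[6:8]]
def cen(n,p,r=4):
    g=cv2.cvtColor(cv2.imread(f"pics/{tag}_{n}.png"),cv2.COLOR_BGR2GRAY).astype(float)
    x,y=int(round(p[0])),int(round(p[1]));w=g[y-r:y+r+1,x-r:x+r+1];b=np.median(w)
    m=np.clip(b-15-w,0,None);yy,xx=np.mgrid[-r:r+1,-r:r+1];m=m*((xx**2+yy**2)<=r*r+1)
    return np.array([x+(m*xx).sum()/m.sum(),y+(m*yy).sum()/m.sum()])
d=cen("scene",ds);e=cen("scene",es);t=cen("top",dt)
print("dimple s",d,"end s",e,"dimple t",t)
# block yaw from top picks given: hub axis mid points
if len(sys.argv)>8:
    q=[float(x) for x in sys.argv[8:12]]
    A=plane("top",q[0],q[1],.09);B=plane("top",q[2],q[3],.09);v=B-A;yaw=np.arctan2(v[1],v[0])
else:
    yaw=np.radians(-9.5);A=None
print("yaw",np.degrees(yaw))
X=np.array([np.cos(yaw),np.sin(yaw),0]);Y=np.array([-np.sin(yaw),np.cos(yaw),0]);Z=np.array([0,0,1])
pe=plane("scene",*e,.09);print("end centre from scene",pe)
for x in(.017,):
    r=least_squares(lambda q:proj("scene",pe+q[0]*.01*X+.014*(np.sin(q[1])*Y+np.cos(q[1])*Z))-d,[1.7,0.1])
    print("scene: x",r.x[0]*10,"ang",np.degrees(r.x[1]))
td=tri(d,t);print("tri dimple",td)
if A is not None:
    # top: axis at dimple
    for z in(.104,):
        p=plane("top",*t,z);s=(p-A)@X;off=(p-A)@Y;print("top: s",s*1e3,"lateral off mm",off*1e3,"ang",np.degrees(np.arcsin(off/.014)))
E
python3 fine.py m 376 243.5 381.5 254.5 339.5 276.2 336.9 285 346.4 251; python3 crop.py pics/m_top.png 320 235 365 295 12 pics/m3.png;python3 crop.py pics/m_scene.png 345 215 395 270 12 pics/m4.png
```

```text
dimple s [375.91012299 243.25543992] end s [380.86299213 254.40629921] dimple t [339.08665511 275.95147314]
yaw -14.17781389141186
end centre from scene [0.486011   0.08641123 0.09      ]
scene: x 17.26788341163028 ang -0.5048394172183975
tri dimple (array([0.50260884, 0.08340154, 0.10524581]), np.float64(0.0006883051425790023))
top: s 17.151279767190218 lateral off mm 1.2146705633012682 ang 4.977364948686383
```

View pics/m3.png

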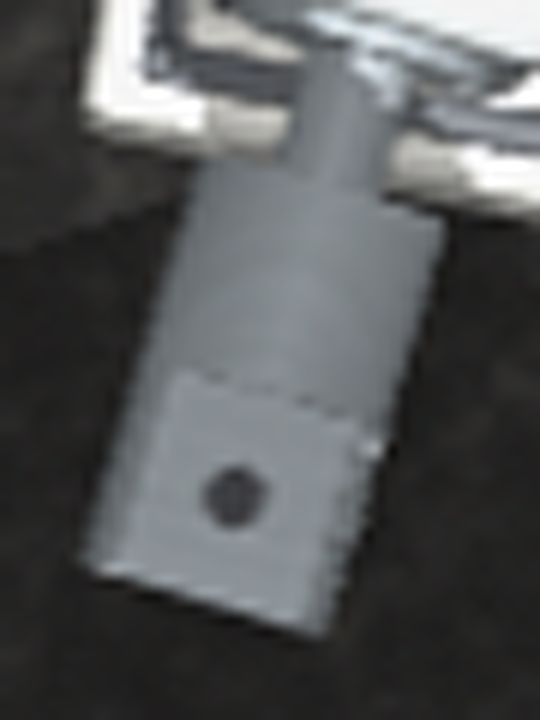

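View pics/m4.png

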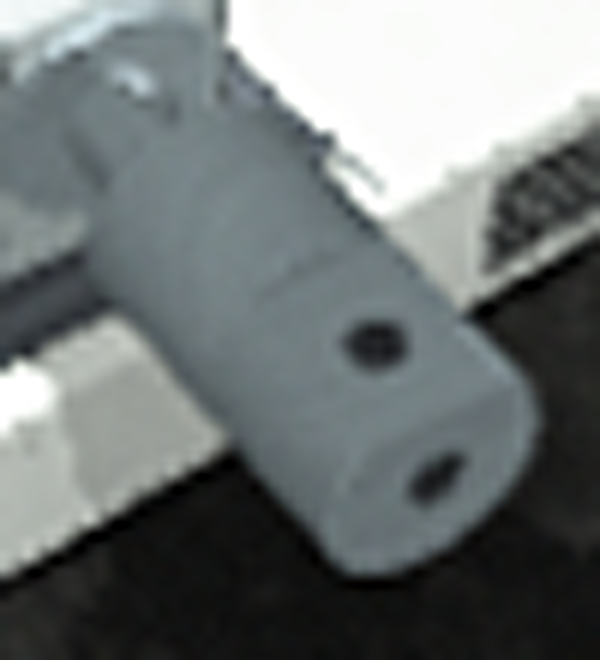

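The top crop (12x) shows the flat as a lighter band with its dimple at (235,497), nearly symmetric. I'll take averaged profiles across the hub to quantify it.

```bash
cat > prof.py <<'E'
# averaged brightness profile across the hub: prof.py tag endu endv startu startv (top pixels of axis)
import sys,cv2
from geo import *
from scipy.ndimage import map_coordinates
tag=sys.argv[1];q=[float(x) for x in sys.argv[2:6]]
g=cv2.cvtColor(cv2.imread(f"pics/{tag}_top.png"),cv2.COLOR_BGR2GRAY).astype(float)
A=plane("top",q[0],q[1],.09);B=plane("top",q[2],q[3],.09)
v=(B-A);yaw=np.arctan2(v[1],v[0])
for it in range(4):
    X=np.array([np.cos(yaw),np.sin(yaw),0]);Y=np.array([-np.sin(yaw),np.cos(yaw),0])
    ys=np.arange(-30,30.1,.5)*1e-3
    def P(x0,x1,z):
        out=[]
        for x in np.linspace(x0,x1,12):
            uv=np.array([proj("top",np.array([A[0],A[1],z])+x*X+y*Y) for y in ys]);out.append(map_coordinates(g,[uv[:,1],uv[:,0]],order=1))
        return np.mean(out,0)
    def edges(p):
        d=np.gradient(p)
        def ce(s,m):
            w=np.clip(s*d,0,None)*m; k=np.argmax(w); sl=slice(max(k-4,0),k+5); return (w[sl]*ys[sl]).sum()/w[sl].sum()*1e3
        return ce(1,ys<-.012),ce(-1,ys>.012)
    def mid(x0,x1): 
        e=edges(P(x0,x1,.09)); return (e[0]+e[1])/2,e
    m1,e1=mid(.036,.048);m2,e2=mid(.052,.064)
    mr,er=mid(.036,.064);mf,ef=mid(.003,.012)
    # refine axis using round part mean and end part silhouette
    slope=(mr-mf)*1e-3/.0425
    yaw+=slope; A=A+Y*(mf*1e-3-slope*.0)*1
print("yaw",np.degrees(yaw),"A",A,"round edges",er,"end edges",ef)
for r in((.004,.010),(.024,.031)):
    p=P(*r,.104);print(r);print([(round(y*1e3,1),int(k)) for y,k in zip(ys,p) if abs(y)<.0245])
E
python3 prof.py m 336.9 285 346.4 251
```

```text
yaw -15.158956681257278 A [0.48655677 0.08794667 0.09      ] round edges (np.float64(-19.937074203791024), np.float64(19.96817968584693)) end edges (np.float64(-19.865643622125503), np.float64(19.90389021999138))
(0.004, 0.01)
[(np.float64(-24.0), 38), (np.float64(-23.5), 38), (np.float64(-23.0), 38), (np.float64(-22.5), 38), (np.float64(-22.0), 37), (np.float64(-21.5), 37), (np.float64(-21.0), 39), (np.float64(-20.5), 44), (np.float64(-20.0), 52), (np.float64(-19.5), 64), (np.float64(-19.0), 75), (np.float64(-18.5), 86), (np.float64(-18.0), 95), (np.float64(-17.5), 102), (np.float64(-17.0), 107), (np.float64(-16.5), 112), (np.float64(-16.0), 116), (np.float64(-15.5), 122), (np.float64(-15.0), 128), (np.float64(-14.5), 133), (np.float64(-14.0), 137), (np.float64(-13.5), 140), (np.float64(-13.0), 142), (np.float64(-12.5), 143), (np.float64(-12.0), 144), (np.float64(-11.5), 144), (np.float64(-11.0), 144), (np.float64(-10.5), 143), (np.float64(-10.0), 143), (np.float64(-9.5), 143), (np.float64(-9.0), 143), (np.float64(-8.5), 143), (np.float64(-8.0), 143), (np.float64(-7.5), 143), (np.fl
[... 3263 characters left out ...]
10.0), 140), (np.float64(10.5), 140), (np.float64(11.0), 141), (np.float64(11.5), 141), (np.float64(12.0), 141), (np.float64(12.5), 141), (np.float64(13.0), 141), (np.float64(13.5), 141), (np.float64(14.0), 138), (np.float64(14.5), 134), (np.float64(15.0), 129), (np.float64(15.5), 124), (np.float64(16.0), 118), (np.float64(16.5), 114), (np.float64(17.0), 110), (np.float64(17.5), 106), (np.float64(18.0), 103), (np.float64(18.5), 98), (np.float64(19.0), 92), (np.float64(19.5), 84), (np.float64(20.0), 75), (np.float64(20.5), 65), (np.float64(21.0), 55), (np.float64(21.5), 46), (np.float64(22.0), 39), (np.float64(22.5), 34), (np.float64(23.0), 33), (np.float64(23.5), 32), (np.float64(24.0), 33)]
```

The flat's edges lie at -15.1 and +15.2 mm about the axis, and the scene fit gives -0.5°, so the flat faces up within about 1–2°. The drive is yawed about 5° within the nest clearance, so I'll straighten it by closing the jaws lightly on the block again.

```bash
python3 go.py 0.5995 0.0541 0.19 -99.46
```

```text
t 18.27 p [0.5965 0.2782 0.1901] yaw -99.33 tilt 0.11 F [-0.23 -0.43  0.93] w 0.0601
d [ 2.207e+02 -3.930e+01 -2.000e-01] twist 0.0023 rows>= 3.586600244206795
```

```bash
python3 -m handwheel '[{"dx":221,"dy":-39,"dz":0,"twist":0.002},{"dx":221,"dy":-39,"dz":0,"twist":0.002},{"dx":221,"dy":-39,"dz":0,"twist":0.002},{"dx":221,"dy":-39,"dz":0,"twist":0.002},{"dx":221,"dy":-39,"dz":0,"twist":0.002}]' 85; python3 -m handwheel '[{"dx":0,"dy":0,"dz":0,"twist":0}]'; python3 go.py 0.5995 0.0541 0.0745 -99.46
```

```text
time: 18.9
position: [0.5966, 0.048, 0.1904]
ee_rot: [-0.644, 0.765, -0.0, -0.0]
contact_force: [-0.6, 1.4, 0.6]
width: 0.085
time: 19.02
position: [0.5967, 0.051, 0.1903]
ee_rot: [-0.645, 0.764, 0.0, 0.0]
contact_force: [-0.3, 0.5, 1.2]
width: 0.0848
t 19.02 p [0.5967 0.051  0.1903] yaw -99.61 tilt 0.02 F [-0.28  0.5   1.21] w 0.0848
d [ -3.5  -2.3 115.8] twist -0.0027 rows>= 1.8543170015622092
```

```bash
python3 -m handwheel '[{"dx":-2,"dy":-2,"dz":20,"twist":0},{"dx":-2,"dy":-2,"dz":40,"twist":0},{"dx":-2,"dy":-2,"dz":50,"twist":0},{"dx":-2,"dy":-2,"dz":50,"twist":0}]'; python3 go.py 0.5995 0.0541 0.0745 -99.46
```

```text
time: 19.52
position: [0.5989, 0.0534, 0.1399]
ee_rot: [-0.646, 0.763, 0.0, -0.0]
contact_force: [0.3, -0.6, 0.9]
width: 0.0854
t 19.52 p [0.5989 0.0534 0.1399] yaw -99.53 tilt 0.06 F [ 0.34 -0.56  0.9 ] w 0.0854
d [-0.8 -0.6 65.4] twist -0.0012 rows>= 1.0463581085148577
```

```bash
python3 -m handwheel '[{"dx":-0.8,"dy":-0.6,"dz":25,"twist":0},{"dx":-0.8,"dy":-0.6,"dz":48,"twist":0},{"dx":-0.8,"dy":-0.6,"dz":60,"twist":0},{"dx":-0.8,"dy":-0.6,"dz":64.5,"twist":0},{"dx":-0.8,"dy":-0.6,"dz":64.5,"twist":0}]';python3 go.py;  python3 -m handwheel '[{"dx":0,"dy":0,"dz":0,"twist":0},{"dx":0,"dy":0,"dz":0,"twist":0},{"dx":0,"dy":0,"dz":0,"twist":0},{"dx":0,"dy":0,"dz":0,"twist":0}]' 56 20;python3 go.py
```

```text
time: 20.15
position: [0.6003, 0.0535, 0.0763]
ee_rot: [-0.646, 0.764, -0.0, 0.0]
contact_force: [0.1, -0.2, 0.6]
width: 0.085
t 20.15 p [0.6003 0.0535 0.0763] yaw -99.57 tilt 0.04 F [ 0.1  -0.16  0.64] w 0.085
time: 20.65
position: [0.6004, 0.0536, 0.0766]
ee_rot: [-0.646, 0.764, -0.0, 0.001]
contact_force: [-1.3, 1.0, 6.7]
width: 0.0569
t 20.65 p [0.6004 0.0536 0.0766] yaw -99.57 tilt 0.07 F [-1.31  1.03  6.7 ] w 0.0569
```

```bash
python3 -m handwheel '[{"dx":0,"dy":0,"dz":0,"twist":0},{"dx":0,"dy":0,"dz":0,"twist":0},{"dx":0,"dy":0,"dz":0,"twist":0}]' 76;python3 -m handwheel '[{"dx":0,"dy":0,"dz":-10,"twist":0},{"dx":0,"dy":0,"dz":-40,"twist":0},{"dx":0,"dy":0,"dz":-80,"twist":0},{"dx":-40,"dy":0,"dz":-120,"twist":0},{"dx":-100,"dy":0,"dz":-120,"twist":0}]'; python3 -m handwheel '[{"dx":-60,"dy":0,"dz":0,"twist":0},{"dx":-120,"dy":0,"dz":0,"twist":0},{"dx":-120,"dy":0,"dz":0,"twist":0}]'; python3 go.py; python3 look.py n;python3 crop.py pics/n_scene.png 290 130 430 280 4 pics/n1.png;python3 crop.py pics/n_top.png 300 170 440 310 4.2 pics/n2.png
```

```text
time: 21.02
position: [0.6, 0.0535, 0.0758]
ee_rot: [-0.646, 0.764, -0.0, 0.0]
contact_force: [-0.5, 0.2, 0.3]
width: 0.0759
time: 21.65
position: [0.6186, 0.1523, 0.2003]
ee_rot: [-0.645, 0.764, -0.002, 0.003]
contact_force: [1.3, -0.9, -0.5]
width: 0.0763
time: 22.02
position: [0.6365, 0.2745, 0.1962]
ee_rot: [-0.647, 0.762, 0.0, 0.001]
contact_force: [-0.1, -1.1, -0.2]
width: 0.0761
t 22.02 p [0.6365 0.2745 0.1962] yaw -99.34 tilt 0.08 F [-0.15 -1.13 -0.16] w 0.0761
22.125 [0.63631637 0.27084238 0.19608771] [-6.46108841e-01  7.63245275e-01 -1.02487328e-04 -7.28687588e-05] 0.07616053725355783 [ 0.08384919 -0.89941813 -0.22301313]
```

View pics/n1.png

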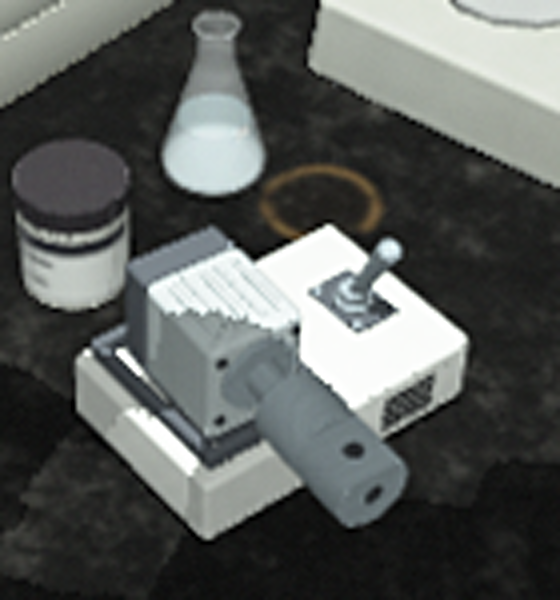

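View pics/n2.png

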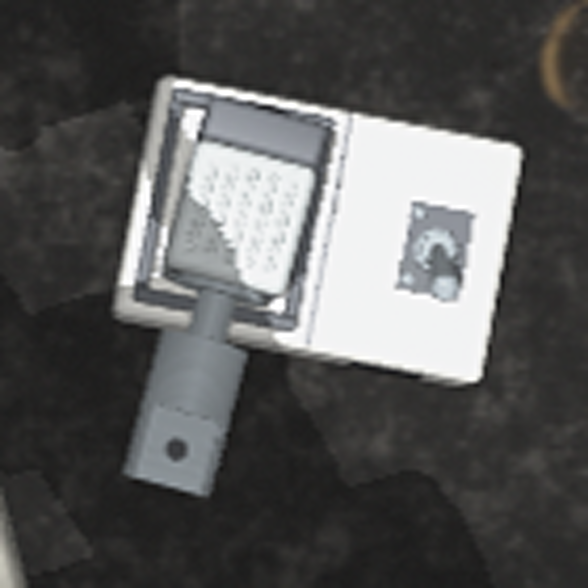

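```bash
sed -i 's/^for r in/if 0:\n  for r in/; s/^    p=P(\*r/      p=P(*r/' prof.py; sed -i '/^if 0/,$d' prof.py; cat >> prof.py <<'E'
for r in((.004,.010),(.024,.031)):
    p=P(*r,.104);c=np.median(p[abs(ys)<.012])
    lv=c-16
    i=np.where((ys<0)&(p<lv))[0][-1];j=np.where((ys>0)&(p<lv))[0][0]
    L=np.interp(lv,[p[i],p[i+1]],[ys[i],ys[i+1]])*1e3;Rr=np.interp(-lv,[-p[j-1],-p[j]],[ys[j-1],ys[j]])*1e3
    print("flat edges",L,Rr,"ang",np.degrees(np.arcsin((L+Rr)/2/14)))
E
python3 prof.py m 336.9 285 346.4 251; python3 prof.py n 339.8 284.8 348.3 252.1; python3 fine.py n 378.5 242.5 383 253.5 342 276.5 339.8 284.8 348.3 252.1
```

```text
yaw -15.158956681257278 A [0.48655677 0.08794667 0.09      ] round edges (np.float64(-19.937074203791024), np.float64(19.96817968584693)) end edges (np.float64(-19.865643622125503), np.float64(19.90389021999138))
flat edges -15.08745246890339 15.243696494199286 ang 0.3197203458136839
flat edges -15.374130031231338 15.42438777444364 ang 0.10284136143265545
yaw -13.787230032675694 A [0.4870785  0.08254917 0.09      ] round edges (np.float64(-19.93841029661396), np.float64(19.956237652618288)) end edges (np.float64(-19.906899761161114), np.float64(19.95561756309792))
flat edges -15.10109081591647 15.291903072578307 ang 0.3904579145740521
flat edges -15.433574469832836 15.466689474915139 ang 0.06776251686012888
dimple s [377.98727984 242.14872798] end s [382.96864686 253.19141914] dimple t [341.58015267 276.55810008]
yaw -13.154612009510332
end centre from scene [0.48511568 0.08150439 0.09      ]
scene: x 17.13819939787451 ang -1.0076809701997491
tri dimple (array([0.50161363, 0.07873189, 0.10527536]), np.float64(0.0006808305488359647))
top: s 15.502041573107473 lateral off mm 1.3250510948965735 ang 5.430974469022516
```

```bash
python3 prof.py g 345.2 287.6 349 252.1 | head -1; python3 -c "
from plant import status;print(status.sense()['time'])"
```

```text
yaw -6.520937723641307 A [0.48197073 0.07301798 0.09      ] round edges (np.float64(-19.94660174076025), np.float64(20.000431601567982)) end edges (np.float64(-17.493830862277047), np.float64(17.471886294712224))
22.125
```

The jaws were only told 56 mm and stopped short, so about 3.5° of yaw remains. I'll repeat the squeeze with a firmer close.

```bash
python3 go.py 0.5995 0.0541 0.19 -99.46; python3 -m handwheel '[{"dx":55,"dy":-1,"dz":0,"twist":0},{"dx":110,"dy":-1,"dz":0,"twist":0},{"dx":165,"dy":-1,"dz":0,"twist":0},{"dx":205,"dy":0,"dz":0,"twist":0},{"dx":220,"dy":0,"dz":0,"twist":0}]' 85; python3 -m handwheel '[{"dx":0,"dy":0,"dz":10,"twist":0},{"dx":0,"dy":0,"dz":30,"twist":0},{"dx":0,"dy":0,"dz":40,"twist":0},{"dx":0,"dy":0,"dz":40,"twist":0}]'; python3 go.py 0.5995 0.0541 0.0745 -99.46
```

```text
t 22.12 p [0.6363 0.2708 0.1961] yaw -99.5 tilt 0.01 F [ 0.08 -0.9  -0.22] w 0.0762
d [219.8   0.5   6.1] twist -0.0007 rows>= 3.5189003169454156
time: 22.75
position: [0.5991, 0.0503, 0.1964]
ee_rot: [-0.644, 0.765, -0.0, -0.0]
contact_force: [-0.1, 1.1, 0.9]
width: 0.0851
time: 23.25
position: [0.5996, 0.0542, 0.155]
ee_rot: [-0.646, 0.763, 0.001, -0.001]
contact_force: [0.4, 0.4, 0.6]
width: 0.085
t 23.25 p [0.5996 0.0542 0.155 ] yaw -99.53 tilt 0.09 F [0.38 0.41 0.64] w 0.085
d [ 0.1 -0.1 80.5] twist -0.0012 rows>= 1.2874286322057864
```

```bash
python3 -m handwheel '[{"dx":0,"dy":0,"dz":30,"twist":0},{"dx":0,"dy":0,"dz":58,"twist":0},{"dx":0,"dy":0,"dz":75,"twist":0},{"dx":0,"dy":0,"dz":80,"twist":0},{"dx":0,"dy":0,"dz":80,"twist":0}]'; python3 -m handwheel '[{"dx":0,"dy":0,"dz":0,"twist":0},{"dx":0,"dy":0,"dz":0,"twist":0},{"dx":0,"dy":0,"dz":0,"twist":0},{"dx":0,"dy":0,"dz":0,"twist":0}]' 48 30;python3 -m handwheel '[{"dx":0,"dy":0,"dz":0,"twist":0},{"dx":0,"dy":0,"dz":0,"twist":0}]';python3 -m handwheel '[{"dx":0,"dy":0,"dz":0,"twist":0},{"dx":0,"dy":0,"dz":0,"twist":0},{"dx":0,"dy":0,"dz":0,"twist":0}]' 76;python3 -m handwheel '[{"dx":0,"dy":0,"dz":-10,"twist":0},{"dx":0,"dy":0,"dz":-40,"twist":0},{"dx":0,"dy":0,"dz":-80,"twist":0},{"dx":-40,"dy":0,"dz":-120,"twist":0},{"dx":-100,"dy":0,"dz":-120,"twist":0}]'; python3 -m handwheel '[{"dx":-60,"dy":0,"dz":0,"twist":0},{"dx":-120,"dy":0,"dz":0,"twist":0},{"dx":-120,"dy":0,"dz":0,"twist":0}]'; python3 go.py; python3 look.py o;python3 crop.py pics/o_scene.png 290 130 430 280 4 pics/o1.png;python3 crop.py pics/o_top.png 300 170 440 310 4.2 pics/o2.png
```

```text
time: 23.88
position: [0.6003, 0.0536, 0.0763]
ee_rot: [-0.646, 0.764, -0.0, 0.0]
contact_force: [-1.0, -0.3, -1.1]
width: 0.0848
time: 24.38
position: [0.6005, 0.0535, 0.0768]
ee_rot: [-0.646, 0.764, -0.0, 0.001]
contact_force: [-1.1, 0.7, 6.9]
width: 0.0563
time: 24.62
position: [0.6005, 0.0535, 0.0768]
ee_rot: [-0.646, 0.764, -0.0, 0.001]
contact_force: [-1.3, 0.1, 7.2]
width: 0.0567
time: 25.0
position: [0.6, 0.0535, 0.0758]
ee_rot: [-0.646, 0.764, 0.0, -0.0]
contact_force: [-0.8, -0.6, -0.2]
width: 0.0763
time: 25.62
position: [0.6186, 0.1523, 0.2003]
ee_rot: [-0.645, 0.764, -0.002, 0.003]
contact_force: [0.3, 0.1, -0.7]
width: 0.0759
time: 26.0
position: [0.6364, 0.2745, 0.1962]
ee_rot: [-0.647, 0.762, 0.0, 0.001]
contact_force: [0.2, -1.0, -0.0]
width: 0.0761
t 26.0 p [0.6364 0.2745 0.1962] yaw -99.34 tilt 0.07 F [ 0.21 -0.95 -0.  ] w 0.0761
26.1 [0.63631243 0.27085518 0.19607483] [-6.46111908e-01  7.63242679e-01 -9.62289071e-05 -7.72323762e-05] 0.07607843262256796 [-0.3899295  -1.2105435  -0.51253095]
```

View pics/o1.png

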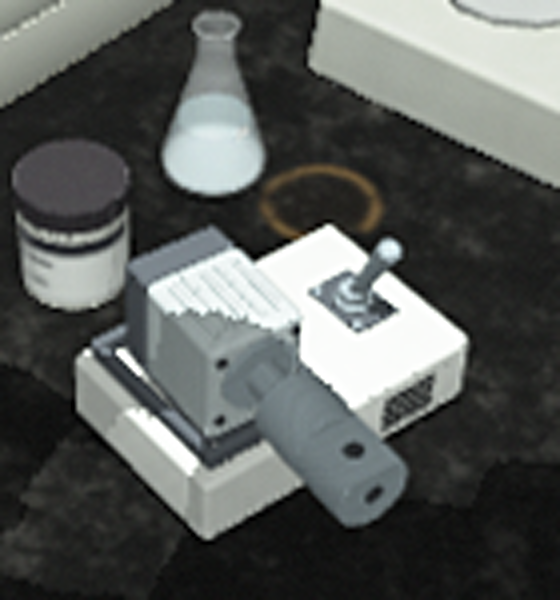

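View pics/o2.png

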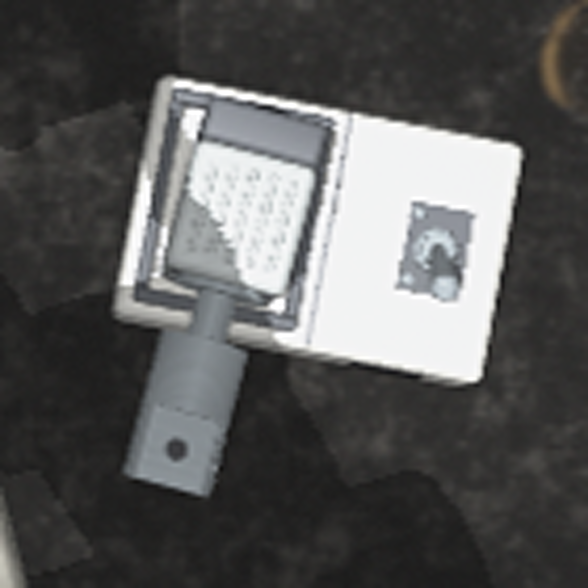

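The squeeze locks by pad friction (56.7 mm opening, about 3° of misfit) and does not straighten the drive. I'll grip aligned with its present yaw (about -13°), turn the tool by 3.5°, and release.

```bash
python3 -m handwheel '[{"dx":55,"dy":0,"dz":0,"twist":0.06},{"dx":110,"dy":0,"dz":0,"twist":0.06},{"dx":165,"dy":0,"dz":0,"twist":0.06},{"dx":205,"dy":0,"dz":0,"twist":0.06},{"dx":220,"dy":0,"dz":0,"twist":0.06}]' 85; python3 -m handwheel '[{"dx":0,"dy":0,"dz":10,"twist":0},{"dx":0,"dy":0,"dz":30,"twist":0},{"dx":0,"dy":0,"dz":40,"twist":0},{"dx":0,"dy":0,"dz":40,"twist":0}]'; python3 go.py 0.5995 0.0541 0.0745 -103
```

```text
time: 26.72
position: [0.5992, 0.0503, 0.1964]
ee_rot: [-0.621, 0.784, -0.0, -0.0]
contact_force: [0.6, 0.8, -0.3]
width: 0.0851
time: 27.22
position: [0.5996, 0.0542, 0.1549]
ee_rot: [-0.623, 0.782, 0.001, -0.001]
contact_force: [0.5, 0.7, 0.2]
width: 0.085
t 27.23 p [0.5996 0.0542 0.1549] yaw -102.96 tilt 0.09 F [0.51 0.71 0.19] w 0.085
d [ 0.1 -0.1 80.4] twist 0.0006 rows>= 1.2869942436506505
```

```bash
python3 -m handwheel '[{"dx":0,"dy":0,"dz":30,"twist":0},{"dx":0,"dy":0,"dz":58,"twist":0},{"dx":0,"dy":0,"dz":75,"twist":0},{"dx":0,"dy":0,"dz":80,"twist":0},{"dx":0,"dy":0,"dz":80,"twist":0}]'; python3 -m handwheel '[{"dx":0,"dy":0,"dz":0,"twist":0},{"dx":0,"dy":0,"dz":0,"twist":0},{"dx":0,"dy":0,"dz":0,"twist":0},{"dx":0,"dy":0,"dz":0,"twist":0}]' 48 30;python3 -m handwheel '[{"dx":0,"dy":0,"dz":0,"twist":-0.02},{"dx":0,"dy":0,"dz":0,"twist":-0.04},{"dx":0,"dy":0,"dz":0,"twist":-0.06},{"dx":0,"dy":0,"dz":0,"twist":-0.06}]'; python3 go.py
```

```text
time: 27.85
position: [0.6003, 0.0536, 0.0763]
ee_rot: [-0.622, 0.783, -0.0, 0.0]
contact_force: [-0.2, 0.4, -0.4]
width: 0.0848
time: 28.35
position: [0.6004, 0.0535, 0.0767]
ee_rot: [-0.622, 0.783, -0.0, 0.001]
contact_force: [-0.7, -0.1, 6.2]
width: 0.0558
time: 28.85
position: [0.6006, 0.0534, 0.0767]
ee_rot: [-0.646, 0.764, -0.001, 0.001]
contact_force: [-0.4, -0.7, 5.4]
width: 0.0555
t 28.85 p [0.6006 0.0534 0.0767] yaw -99.56 tilt 0.1 F [-0.38 -0.68  5.4 ] w 0.0555
```

Width 55.5 mm, so the grip is aligned and the drive has been turned to the box's yaw. Releasing and checking.

```bash
python3 -m handwheel '[{"dx":0,"dy":0,"dz":0,"twist":0},{"dx":0,"dy":0,"dz":0,"twist":0},{"dx":0,"dy":0,"dz":0,"twist":0}]' 76;python3 -m handwheel '[{"dx":0,"dy":0,"dz":-10,"twist":0},{"dx":0,"dy":0,"dz":-40,"twist":0},{"dx":0,"dy":0,"dz":-80,"twist":0},{"dx":-40,"dy":0,"dz":-120,"twist":0},{"dx":-100,"dy":0,"dz":-120,"twist":0}]'; python3 -m handwheel '[{"dx":-60,"dy":0,"dz":0,"twist":0},{"dx":-120,"dy":0,"dz":0,"twist":0},{"dx":-120,"dy":0,"dz":0,"twist":0}]'; python3 look.py p;python3 crop.py pics/p_scene.png 290 130 430 280 4 pics/p1.png;python3 crop.py pics/p_top.png 300 170 440 310 4.2 pics/p2.png
```

```text
time: 29.22
position: [0.5999, 0.0535, 0.0758]
ee_rot: [-0.646, 0.764, 0.0, 0.0]
contact_force: [0.7, 0.3, -0.2]
width: 0.0762
time: 29.85
position: [0.6186, 0.1523, 0.2003]
ee_rot: [-0.645, 0.764, -0.002, 0.003]
contact_force: [0.9, 0.5, -0.1]
width: 0.0762
time: 30.22
position: [0.6364, 0.2746, 0.1962]
ee_rot: [-0.647, 0.762, 0.0, 0.001]
contact_force: [-0.2, -0.9, -0.2]
width: 0.0762
30.325 [0.63630243 0.27085416 0.19608533] [-6.46106934e-01  7.63246890e-01 -8.73973902e-05 -8.06220824e-05] 0.07580299298503428 [-0.22478843 -0.42984175 -0.07087116]
```

View pics/p1.png

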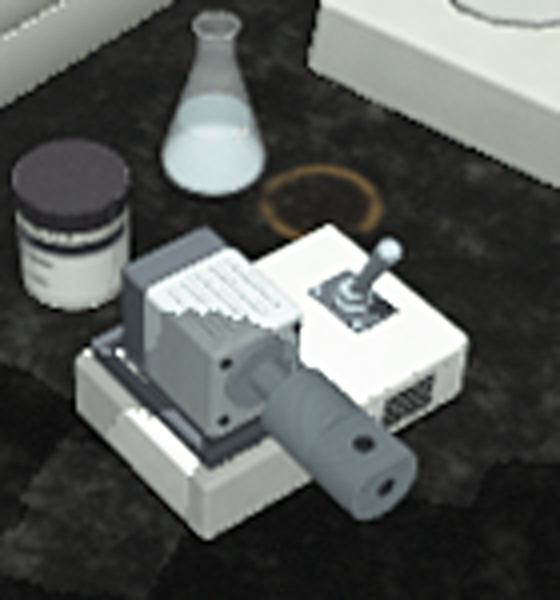

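View pics/p2.png

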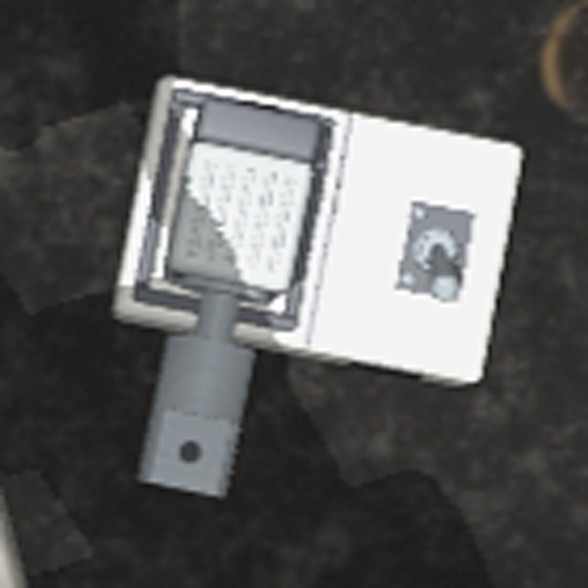

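The drive is now square with the nest, with the hub end hole at crop (386,487) and the dimple at (363,443). Next I check the flat's angle and measure the toggle.

```bash
python3 prof.py p 343.6 286 350 252.5;  python3 fine.py p 380.7 240.8 386.4 251.6 345 277.5; python3 - <<'E'
from geo import *
# toggle tip ball: scene crop4 (390,250)@(290,130); top crop4.2 (445,287)@(300,170)
print("tip",tri((290+390/4,130+250/4),(300+445/4.2,170+287/4.2)))
print("base",tri((290+352/4,130+298/4),(300+434/4.2,170+247/4.2)))
a=np.radians(-9.45);X=np.array([np.cos(a),np.sin(a)]);Y=np.array([-np.sin(a),np.cos(a)])
n=np.array([.6135,.0518]);pv=n-.097*Y;print("pivot exp",pv,"tip exp off",pv-.024*X,"on",pv+.024*X)
E
```

```text
yaw -10.347317468137 A [0.48499283 0.07567811 0.09      ] round edges (np.float64(-19.93656587142477), np.float64(19.960515154546336)) end edges (np.float64(-19.974744096705056), np.float64(20.005584290825222))
flat edges -14.884615800847197 15.22889573076496 ang 0.7045101438618401
flat edges -15.669945756409183 15.486492113838697 ang -0.3753998092821309
dimple s [380.52764306 240.5499515 ] end s [386.11586453 251.42602496] dimple t [344.78823529 277.12773109]
yaw -9.5
end centre from scene [0.48369235 0.07422482 0.09      ]
scene: x 17.520671071404504 ang -0.8548760806108768
tri dimple (array([0.50069043, 0.07272405, 0.10553831]), np.float64(0.0007105643316289759))
tip (array([ 0.57667215, -0.04077284,  0.10204263]), np.float64(0.0008439990432619806))
base (array([ 0.59946596, -0.04357898,  0.05219681]), np.float64(0.0011081567395741306))
pivot exp [ 0.59757388 -0.04388364] tip exp off [ 0.57389957 -0.03994315] on [ 0.62124818 -0.04782412]
```

The flat reads within 1° of up and the drive yaw is about -10°. The toggle tip was measured at (0.577, -0.041, 0.102), which matches the expected off position. Going in front of it with closed fingers.

```bash
python3 go.py 0.5384 -0.0342 0.19 -99.45; python3 -m handwheel '[{"dx":62,"dy":10,"dz":0,"twist":0},{"dx":124,"dy":20,"dz":0,"twist":0},{"dx":184,"dy":30,"dz":0,"twist":0},{"dx":244,"dy":40,"dz":0,"twist":0},{"dx":290,"dy":47,"dz":0,"twist":0}]' 0 20; python3 -m handwheel '[{"dx":20,"dy":0,"dz":0,"twist":0},{"dx":20,"dy":0,"dz":0,"twist":0}]'; python3 go.py 0.5384 -0.0342 0.13 -99.45
```

```text
t 30.32 p [0.6363 0.2709 0.1961] yaw -99.5 tilt 0.01 F [-0.22 -0.43 -0.07] w 0.0758
d [317.   46.2   6.2] twist -0.0009 rows>= 5.126994134413136
time: 30.95
position: [0.5403, -0.0109, 0.1964]
ee_rot: [-0.645, 0.764, -0.0, -0.0]
contact_force: [1.2, 0.1, -0.4]
width: 0.0002
time: 31.2
position: [0.5385, -0.029, 0.1962]
ee_rot: [-0.645, 0.765, -0.0, 0.0]
contact_force: [0.7, 0.6, -0.5]
width: 0.0
t 31.2 p [ 0.5385 -0.029   0.1962] yaw -99.74 tilt 0.03 F [ 0.72  0.57 -0.47] w 0.0
d [ 5.2 -0.8 66.2] twist -0.0051 rows>= 1.0630999118216156
```

```bash
python3 -m handwheel '[{"dx":5,"dy":0,"dz":40,"twist":-0.005},{"dx":5,"dy":0,"dz":80,"twist":-0.005},{"dx":5,"dy":0,"dz":107,"twist":-0.005},{"dx":5,"dy":0,"dz":107,"twist":-0.005}]'; python3 go.py 0.5384 -0.0342 0.088 -99.45; python3 look.py q;python3 crop.py pics/q_scene.png 290 130 430 280 4 pics/q1.png
```

```text
time: 31.7
position: [0.537, -0.0313, 0.0874]
ee_rot: [-0.648, 0.762, 0.001, -0.001]
contact_force: [-0.0, 0.1, 0.5]
width: -0.0
t 31.7 p [ 0.537  -0.0313  0.0874] yaw -99.25 tilt 0.19 F [-0.05  0.06  0.54] w -0.0
d [ 2.6 -1.9 -0.6] twist 0.0036 rows>= 0.052003926372590374
31.8 [ 0.53839448 -0.03183683  0.08953613] [-6.47759240e-01  7.61845060e-01 -1.65121794e-04  2.10687399e-04] -9.568942604724743e-05 [ 0.1494711  -0.03392233 -0.22285904]
```

View pics/q1.png

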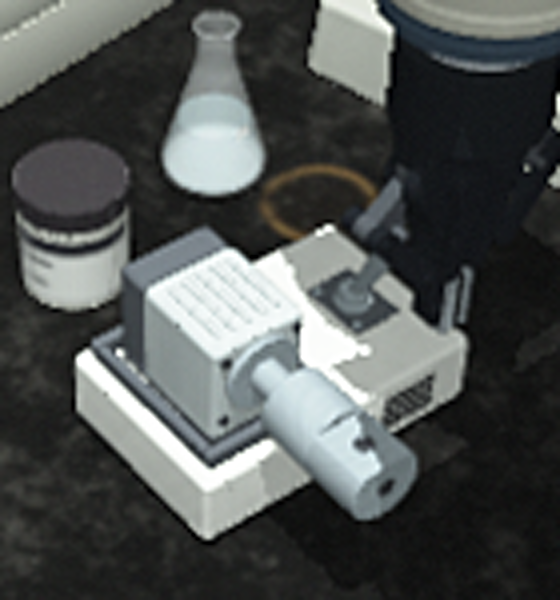

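The closed fingertips are in front of the toggle, near crop (455,300). Sweeping them towards the box's far side.

```bash
python3 -m handwheel '[{"dx":2,"dy":-10,"dz":0,"twist":0},{"dx":2,"dy":-22,"dz":0,"twist":0},{"dx":2,"dy":-34,"dz":0,"twist":0},{"dx":2,"dy":-46,"dz":0,"twist":0},{"dx":2,"dy":-57,"dz":0,"twist":0}]'; python3 -m handwheel '[{"dx":0,"dy":0,"dz":0,"twist":0}]';python3 go.py;  python3 look.py r;python3 crop.py pics/r_scene.png 290 130 430 280 4 pics/r1.png
```

```text
time: 32.42
position: [0.5947, -0.0437, 0.0888]
ee_rot: [-0.648, 0.762, -0.0, 0.0]
contact_force: [0.5, -0.9, 0.2]
width: 0.0002
time: 32.55
position: [0.5946, -0.0437, 0.0887]
ee_rot: [-0.648, 0.762, -0.0, 0.0]
contact_force: [-1.4, 1.0, -0.7]
width: 0.0
t 32.55 p [ 0.5946 -0.0437  0.0887] yaw -99.29 tilt 0.03 F [-1.39  0.96 -0.68] w 0.0
32.65 [ 0.59344784 -0.04348927  0.08864154] [-6.47517739e-01  7.62050330e-01  2.23482001e-04 -1.51441248e-04] 0.00028331571361756914 [-1.05700262  0.28021067 -0.1728437 ]
```

View pics/r1.png

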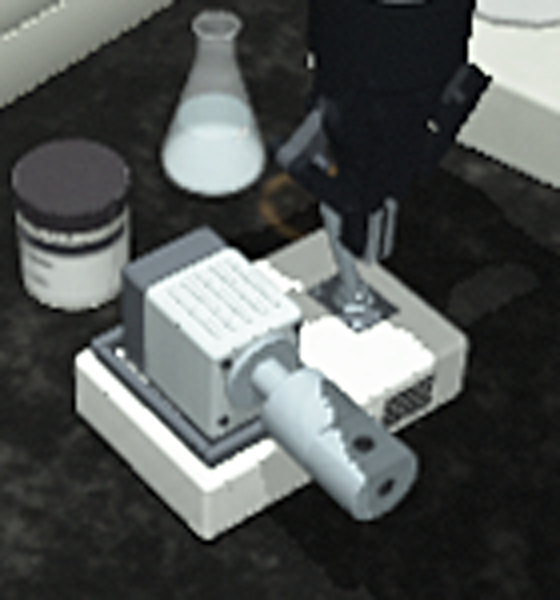

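The bat now leans to the far side, from its base at crop (355,300) up to (330,215). Retreating forwards, then up, and checking everything.

```bash
python3 -m handwheel '[{"dx":0,"dy":15,"dz":0,"twist":0},{"dx":0,"dy":35,"dz":-10,"twist":0},{"dx":0,"dy":55,"dz":-50,"twist":0},{"dx":30,"dy":75,"dz":-95,"twist":0},{"dx":80,"dy":90,"dz":-120,"twist":0}]'; python3 -m handwheel '[{"dx":55,"dy":20,"dz":0,"twist":0},{"dx":110,"dy":30,"dz":0,"twist":0},{"dx":150,"dy":30,"dz":0,"twist":0},{"dx":150,"dy":30,"dz":0,"twist":0}]';python3 go.py;  python3 look.py s;python3 crop.py pics/s_scene.png 290 130 430 280 4 pics/s1.png;python3 crop.py pics/s_top.png 300 170 440 310 4.2 pics/s2.png
```

```text
time: 33.28
position: [0.4913, -0.1078, 0.2108]
ee_rot: [-0.648, 0.761, -0.001, 0.001]
contact_force: [1.0, -0.2, -0.5]
width: 0.0
time: 33.78
position: [0.4373, -0.2533, 0.2088]
ee_rot: [-0.646, 0.763, -0.0, -0.0]
contact_force: [0.3, 0.0, -0.4]
width: 0.0002
t 33.77 p [ 0.4373 -0.2533  0.2088] yaw -99.47 tilt 0.02 F [ 0.28  0.02 -0.43] w 0.0002
33.875 [ 0.43771379 -0.25081738  0.20867098] [-6.47175244e-01  7.62341173e-01  3.72938560e-04  2.25858873e-05] -0.00018177025317985148 [ 0.71371451 -0.31347227  0.04910679]
```

View pics/s1.png

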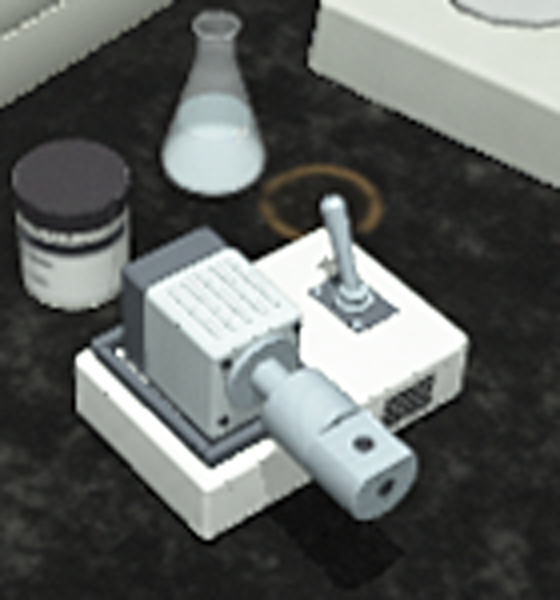

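View pics/s_top.png

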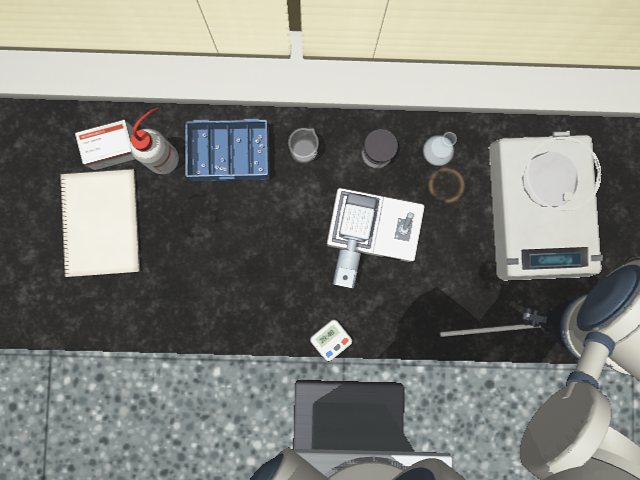

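The toggle is on, its tip at crop (333,203), leaning to the far side. The beaker (304,145), tub (380,148) and timer (331,341) are at their starting pixels. One last angle check, then hand in.

```bash
python3 prof.py s 343.6 286 350 252.5;  python3 fine.py s 380.7 240.8 386.4 251.6 345 277.5 | grep -e scene: ; python3 - <<'E'
import cv2,numpy as np
a=cv2.imread("pics/a_top.png").astype(int);s=cv2.imread("pics/s_top.png").astype(int)
for n,(x0,y0,x1,y1) in dict(beaker=(285,122,325,168),tub=(358,125,402,172),timer=(305,315,356,364)).items(): print(n,abs(a-s)[y0:y1,x0:x1].mean())
from plant import arm; print(arm.sign_off())
E
```

```text
yaw -12.726486084237445 A [0.48533366 0.07760319 0.09      ] round edges (np.float64(-19.818611875538785), np.float64(19.493710337900694)) end edges (np.float64(-18.180344110771657), np.float64(17.993562128340802))
flat edges -15.847201943577229 13.193410641920563 ang -5.4385575050699595
flat edges -15.237642890507546 14.14572862679329 ang -2.234926669969888
scene: x 17.502077885637043 ang -1.0770907707840662
beaker 4.376268115942029
tub 3.782720825274017
timer 5.11031079098306
the job is handed in; nothing more can be done
None
```

The drive is seated in the nest, its flat faces up, and the controller is switched on. I handed the job in at about 34 s, with the arm clear of everything; no verdict was reported.

- **Seating:** I gripped the drive across its 56 mm and set it down slowly; it touched the nest floor at the expected height.
- **Turning the hub:** The tool could only point straight down, so I turned the hub about 100° by rubbing one finger pad down its side near the block, with no sign of tipping. The rub swung the drive about 5° within the nest's clearance. Two squeezes on the block did not straighten it properly, so I gripped it again and turned it back to within about 1° of the box.
- **Switching on:** I then pushed the toggle over with closed fingers and moved the arm away.

**Last checks**
- **Toggle:** it leans to the far side.
- **Loose items:** the beaker, tub and timer are at their starting pixels, with only small brightness differences.
- **Flat:** the scene camera put it 1.1° from straight up.
- **One check disagreed:** the final top-view profile gave -2° and -5°, and a hub yaw of -12.7° instead of about -10°. Before the toggle push the same check read within 1°. The light on the hub had changed when the arm moved: the outline it found was 36 mm wide where the hub is 40 mm. The hub's end and dimple had not moved in the scene view, so I trusted that reading.

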